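Load the burn-in console and switch it on

ROBOT

A 6-joint arm with a two-finger parallel gripper is mounted at the origin on the work surface. World frame = base frame: x ahead of the robot, y to its left, z up, the work surface at z = 0. Lengths are in m, angles in rad, forces in N, time in s.
With the tool pointing down it reaches from about 0.425 to 0.95 m from the base axis. Payload 3.5 kg.
Tool frame: the origin (TCP) lies between the finger pads; the fingertips stand 25 mm ahead of it and the grasp point (between the pads) lies 6 mm ahead of it (ctrl.finger_overhang is the distance from the TCP to the fingertips, in m); x points along the fingers, y is the direction in which the jaws open and shut, and the axes are right-handed (so a half turn about x gives the same grasp; the last joint's range is limited). The gripper opens to 85 mm and grips with 20 to 120 N. Pads are 22 mm wide; open, the fingers measure 114 mm over their backs; the gripper's body (76 mm by 85 mm) begins 54 mm behind the grasp point. The pads swing forward as they close: fully open they stand 13 mm farther back than shut.
Start: joints at [1.03, 0.286, 1.577, -0, 1.279, -0.15], TCP at [0.257, 0.624, 0.256] pointing down, gripper open.
Joint ranges: [-2.77, 2.77], [-0.9, 2.22], [0.21, 2.48], [-1.53, 4.67], [0.24, 2.81], [-2.84, 2.84]. Speed limits (rad/s): [2.79, 2.79, 3.14, 3.14, 3.14, 3.14].

INTERFACE

Orientations are given as a unit quaternion [x, y, z, w].
In Python, from plant import ctrl gives the robot as it stands.
- The arm moves only by the tool play_rows, never from a script. Its argument "targets" is a list of rows, each an object with "delta_pos": the shift along the world's x, y, z normalised to -1 to 1, where 1 is 1000 mm, a list of three; "delta_rot": the turn, a rotation vector about the world's x, y, z normalised to -1 to 1, where 1 is pi rad, a list of three; "claw": the finger opening in mm, from 0 to 85.4. In form: [{"delta_pos": [tx, ty, tz], "delta_rot": [wx, wy, wz], "claw": claw}, ...]. A call has 1 to 20 rows; each row is the pose to reach, as a shift and turn from the pose measured when the call began, turning the shorter way round; what a row does not reach only later rows make up. A row lasts 1/12 s, in which the tool goes at most 41.7 mm and 7.16 degrees, less where a joint would pass 70% of its speed; a pose out of reach is approached as far as the arm can. A call with a number of a shift or a turn outside -1 to 1 is refused whole. A call with a gripper value outside its range is refused whole. The fingers move at their own pace and stop on an object; "newtons" is the grip in N (left out, the last holds). Time passes only in rows, so rows that repeat a pose let the fingers close. It gives the time, the measured TCP pose, the force and the opening at its end, in the units of the state.
- ctrl.get_state(): the state, without advancing time (a new reading comes with each control period).
- ctrl.read_camera(name): name is "side" or "top"; returns the picture (480x640x3 uint8, blue, green, red); there is no depth.
- ctrl.calibration(name): a dict with "fx", "fy", "cx", "cy" (pixels), "camera_from_world" (4x4, takes a point from world to camera coordinates). Camera axes: x right, y down, z forward; pixel columns grow to the right and rows downward; lengths in m; the calibration is good to about 2 mm. A picture is of the moment at which its call begins. calibration takes no time and is no camera call.
- ctrl.sign_off(): hands the job in, once; it reports no verdict.
The state is a dict: "time": time; "qpos": joint angles; "dq": joint speeds; "joint_efforts": joint torques, N m; "eef_pos": TCP position; "tcp_rot": TCP orientation; "contact_force": force on the tool from outside, world axes, zero at the start; "wrist_torque": the same for the moment, N m; "opening": opening from 0.0 (shut) to 1.0 (fully open).
Only numpy, scipy, OpenCV 4.12 (cv2) and the standard library are available. Lean on these libraries where they do the work, as an engineer would, in place of code of your own. Each camera call takes 0.05 s, during which the arm holds its last target. There are 200 camera calls.

TASK

Hang every protection board that lies on the bench on the sloping burn-in console, one board to a pair of pins, component side out and its holed edge uppermost, with both pins through its two holes and the board flush on the sloping face. When all are hung, lift the guard on the supply box, throw the toggle under it fully across to on, and lower the guard shut again by hand without letting it slam. Leave the other things on the bench where they are.

Things in the scene. Friction and masses are not known exactly. Their poses are not given: they have to be found in the camera images.
- board_1: protection board lying component side up: black plate 70 (x) x 84 (y) x 5 mm, 150 g. On its middle stands an aluminium heat-sink bar, 16 (x) x 50 (y) mm, top 29 mm above the plate's underside: grip it across the 16 mm. Two 9 mm through holes near one long edge, at x = +24, y = +33 and -33 mm. Origin: centre of the plate's underside; z out of the component side. May be absent
- board_2: protection board lying component side up: black plate 70 (x) x 84 (y) x 5 mm, 150 g. On its middle stands an aluminium heat-sink bar, 16 (x) x 50 (y) mm, top 29 mm above the plate's underside: grip it across the 16 mm. Two 9 mm through holes near one long edge, at x = +24, y = +33 and -33 mm. Origin: centre of the plate's underside; z out of the component side. May be absent
- board_3: protection board lying component side up: black plate 70 (x) x 84 (y) x 5 mm, 150 g. On its middle stands an aluminium heat-sink bar, 16 (x) x 50 (y) mm, top 29 mm above the plate's underside: grip it across the 16 mm. Two 9 mm through holes near one long edge, at x = +24, y = +33 and -33 mm. Origin: centre of the plate's underside; z out of the component side. May be absent
- board_4: protection board lying component side up: black plate 70 (x) x 84 (y) x 5 mm, 150 g. On its middle stands an aluminium heat-sink bar, 16 (x) x 50 (y) mm, top 29 mm above the plate's underside: grip it across the 16 mm. Two 9 mm through holes near one long edge, at x = +24, y = +33 and -33 mm. Origin: centre of the plate's underside; z out of the component side. May be absent
- panel: sloping face (174 x 396 mm) of the fixed grey console, rising away from the robot at 35 degrees; front edge 34 mm, back 134 mm high. Origin: middle of the face, on its surface; x up the slope, y left, z out of the face. Four pairs of steel pins stand square on it (along z), pairs 97 mm apart; each pin 6 mm thick, straight for 16 mm, then tapering to a 2.4 mm tip at 23 mm
- seat_1 (a point): where a hung board's underside centre belongs, for the leftmost pair of pins: a point on the console's sloping face, in the middle between the pins in y and 24 mm down the slope from their line. Its axes are those of panel: the two pins stand at x = +24 mm, y = +33 and -33 mm from this point
- seat_2 (a point): where a hung board's underside centre belongs, for the second pair of pins: a point on the console's sloping face, in the middle between the pins in y and 24 mm down the slope from their line. Its axes are those of panel: the two pins stand at x = +24 mm, y = +33 and -33 mm from this point
- seat_3 (a point): where a hung board's underside centre belongs, for the third pair of pins: a point on the console's sloping face, in the middle between the pins in y and 24 mm down the slope from their line. Its axes are those of panel: the two pins stand at x = +24 mm, y = +33 and -33 mm from this point
- seat_4 (a point): where a hung board's underside centre belongs, for the rightmost pair of pins: a point on the console's sloping face, in the middle between the pins in y and 24 mm down the slope from their line. Its axes are those of panel: the two pins stand at x = +24 mm, y = +33 and -33 mm from this point
- supply: grey bench supply box right of the console, 180 (x) x 130 (y) x 80 mm high, fixed; its top carries the toggle and its guard. Origin: centre of its underside; x away from the robot, y left, z up. The guard's hinge line is parallel to its y; the toggle moves along its y
- guard (a joint): hinge angle of the steel guard, a hood 80 x 70 x 40 mm over the toggle, 120 g: 0 shut, 1.75 fully open, leaning back past upright on its stop, where it stays. Its near edge lifts up and away from the robot. It swings freely: let go below about 0.9 it falls shut, beyond about 1.2 it falls open
- guard_bar (a point): middle of the guard's pull bar, a round bar 10 mm in diameter and 60 mm long along the supply's y, held level 36 mm in front of the hood's near edge by two arms at its ends; 127 mm above the bench when shut
- guard_hinge (a point): middle of the guard's hinge line, 88 mm above the bench; the pull bar turns about it at a radius of 122.5 mm, starting 116 mm nearer the robot and 39.5 mm higher
- switch (a joint): angle of the toggle lever under the guard: 0 off (leaning to the supply's -y, the right), 0.9 on (leaning as far to +y, the left); stays where it is left; takes about 3 N at its tip
- switch_tip (a point): tip of the toggle lever, a round steel bat 12 mm thick, 34 mm from its pivot, which lies 85 mm above the bench at the supply's x = 0, y = 0 (50 mm nearer than the hinge line); the tip is about 116 mm high. With the guard open the box top (80 mm high) around the lever is clear
- tape: a small roll of amber tape, 40 mm across, bystander, loose; origin: underside centre
- driver: a screwdriver, 150 mm, bystander, loose; origin: underside middle
- cells: a holder with eight cells, 46 x 90 x 75 mm, bystander, loose; origin: underside centre
- tin: a small aluminium dish, 72 mm across, bystander, loose; origin: underside centre
- pack: a black tool battery pack, 75 x 110 x 78 mm, bystander, loose; origin: underside centre
There are look-alikes about, which are no part of the job. What is shaped like the board_3 but blue is not meant.

How it is judged:
On the way, in this order (a step that is already met when the one before it is completed fails the run):
1. every board is hung flush on its own pair of pins (((distance between board_1 and seat_1 below 0.0055 m and angle between the z axis of board_1 and the z axis of panel, either way round below 0.07 rad and angle between the x axis of board_1 and the x axis of panel, either way round below 0.08 rad) or (distance between board_1 and seat_2 below 0.0055 m and angle between the z axis of board_1 and the z axis of panel, either way round below 0.07 rad and angle between the x axis of board_1 and the x axis of panel, either way round below 0.08 rad) or (distance between board_1 and seat_3 below 0.0055 m and angle between the z axis of board_1 and the z axis of panel, either way round below 0.07 rad and angle between the x axis of board_1 and the x axis of panel, either way round below 0.08 rad) or (distance between board_1 and seat_4 below 0.0055 m and angle between the z axis of board_1 and the z axis of panel, either way round below 0.07 rad and angle between the x axis of board_1 and the x axis of panel, either way round below 0.08 rad)) and ((distance between board_2 and seat_1 below 0.0055 m and angle between the z axis of board_2 and the z axis of panel, either way round below 0.07 rad and angle between the x axis of board_2 and the x axis of panel, either way round below 0.08 rad) or (distance between board_2 and seat_2 below 0.0055 m and angle between the z axis of board_2 and the z axis of panel, either way round below 0.07 rad and angle between the x axis of board_2 and the x axis of panel, either way round below 0.08 rad) or (distance between board_2 and seat_3 below 0.0055 m and angle between the z axis of board_2 and the z axis of panel, either way round below 0.07 rad and angle between the x axis of board_2 and the x axis of panel, either way round below 0.08 rad) or (distance between board_2 and seat_4 below 0.0055 m and angle between the z axis of board_2 and the z axis of panel, either way round below 0.07 rad and angle between the x axis of board_2 and the x axis of panel, either way round below 0.08 rad)) and ((distance between board_3 and seat_1 below 0.0055 m and angle between the z axis of board_3 and the z axis of panel, either way round below 0.07 rad and angle between the x axis of board_3 and the x axis of panel, either way round below 0.08 rad) or (distance between board_3 and seat_2 below 0.0055 m and angle between the z axis of board_3 and the z axis of panel, either way round below 0.07 rad and angle between the x axis of board_3 and the x axis of panel, either way round below 0.08 rad) or (distance between board_3 and seat_3 below 0.0055 m and angle between the z axis of board_3 and the z axis of panel, either way round below 0.07 rad and angle between the x axis of board_3 and the x axis of panel, either way round below 0.08 rad) or (distance between board_3 and seat_4 below 0.0055 m and angle between the z axis of board_3 and the z axis of panel, either way round below 0.07 rad and angle between the x axis of board_3 and the x axis of panel, either way round below 0.08 rad)) and ((distance between board_4 and seat_1 below 0.0055 m and angle between the z axis of board_4 and the z axis of panel, either way round below 0.07 rad and angle between the x axis of board_4 and the x axis of panel, either way round below 0.08 rad) or (distance between board_4 and seat_2 below 0.0055 m and angle between the z axis of board_4 and the z axis of panel, either way round below 0.07 rad and angle between the x axis of board_4 and the x axis of panel, either way round below 0.08 rad) or (distance between board_4 and seat_3 below 0.0055 m and angle between the z axis of board_4 and the z axis of panel, either way round below 0.07 rad and angle between the x axis of board_4 and the x axis of panel, either way round below 0.08 rad) or (distance between board_4 and seat_4 below 0.0055 m and angle between the z axis of board_4 and the z axis of panel, either way round below 0.07 rad and angle between the x axis of board_4 and the x axis of panel, either way round below 0.08 rad))), for 0.2 s.
2. the guard is lifted open (value of joint guard above 1.2 rad), for 0.2 s.
3. the toggle is thrown fully across to on (value of joint switch above 0.75 rad), for 0.2 s.
4. the guard is lowered shut (value of joint guard below 0.08 rad), for 0.2 s.
At the end, for the whole second after the job is handed in: Every board present is at rest with its underside centre within 5.5 mm of one of the four seats, flush on the sloping face within 0.07 rad and turned in line with it within 0.08 rad; the toggle is on (over 0.75 of 0.9 rad) and the guard is shut (under 0.08 rad) (all of step 1 and value of joint switch above 0.75 rad and value of joint guard below 0.08 rad and linear speed of each of board_1, board_2, board_3, board_4 below 0.02 m/s); the robot touches nothing.
It fails at once if the guard slams shut (closes faster than 7 rad/s) (velocity of joint guard below -7 rad/s).
It fails at once if another thing on the bench is moved more than 6 cm (distance of any of tape, driver, cells, tin, pack from where it was at the start of the episode above 0.06 m).
Of board_1, board_2, board_3, board_4 only 3 to 4 are there at a start; the rules pass over those that are not, and their reading is None.
At some moment in a run one of board_1, board_2, board_3, board_4 may be knocked a few centimetres aside while the robot is not near it.
It also fails if it takes over 210 s, if anything falls off the work surface, if the arm or the gripper's body presses on something with over 40 N, if the wrist force passes 120 N, or if a joint passes its speed limit or range.

## Working session

There is one attempt and no reset: what is moved stays moved. The work goes in short steps, Python scripts to look and compute and a tool call to move; the robot and the scene stay as the last step left them, time stands still between calls to the robot, and variables do not carry over. Pictures are saved under pics/ and viewed, about 12 in all and at most 16, crops included, and the job is handed in when it is done.

Besides the shell and the picture viewer there is one more tool, called after "Request:" in YAML: its name, and indented under it one key for each argument. play_rows: Moves the arm, as the interface text tells. Its arguments: {"type":"object","properties":{"targets":{"type":"array"},"newtons":{"type":"number"}},"required":["targets"]}

```bash
mkdir -p pics; python3 - <<'E'
from plant import ctrl
import cv2,numpy as np
np.set_printoptions(precision=4,suppress=True)
print(ctrl.get_state())
for n in("top","side"):
    cv2.imwrite(f"pics/{n}0.png",ctrl.read_camera(n)); c=ctrl.calibration(n); print(c)
E
```

```text
{'time': 0.0, 'qpos': array([ 1.03  ,  0.2872,  1.5782,  0.    ,  1.2786, -0.15  ]), 'dq': array([ 0.0017,  0.0003, -0.0005, -0.    ,  0.0009,  0.0006]), 'joint_efforts': array([  0.0005, -40.5964, -29.2637,  -0.    ,   0.0057,  -0.    ]), 'eef_pos': array([0.2568, 0.6236, 0.2549]), 'tcp_rot': array([ 0.1365,  0.6939, -0.1381,  0.6934]), 'contact_force': array([0.3419, 0.2861, 0.5673]), 'wrist_torque': array([-0.0397, -0.0034, -0.0543]), 'opening': 1.0000400326676735}
{'fx': 481.38247687636397, 'fy': 481.38247687636397, 'cx': 326.53881609160214, 'cy': 242.90326877229285, 'camera_from_world': array([[-0.0193, -0.9997,  0.0122,  0.043 ],
       [-0.9959,  0.0181, -0.0886,  0.535 ],
       [ 0.0883, -0.0138, -0.996 ,  1.3834],
       [ 0.    ,  0.    ,  0.    ,  1.    ]])}
{'fx': 456.2955337733593, 'fy': 456.2955337733593, 'cx': 318.5028923902629, 'cy': 238.0722585671599, 'camera_from_world': array([[ 0.8047, -0.5933, -0.0218, -0.4064],
       [-0.4273, -0.5533, -0.715 ,  0.2926],
       [ 0.4122,  0.5847, -0.6987,  0.8616],
       [ 0.    ,  0.    ,  0.    ,  1.    ]])}
```

View pics/top0.png

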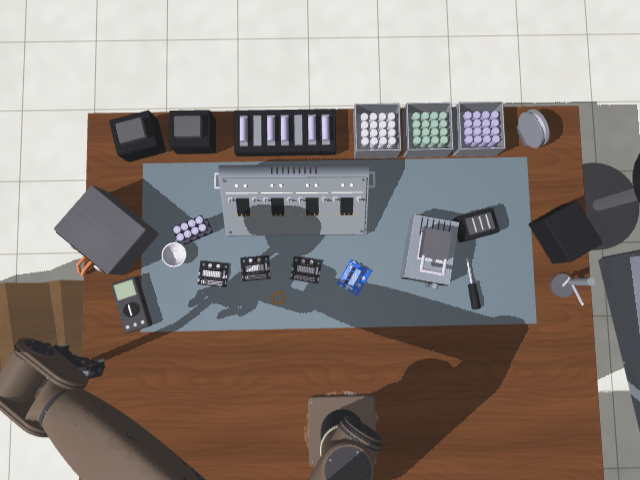

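View pics/side0.png

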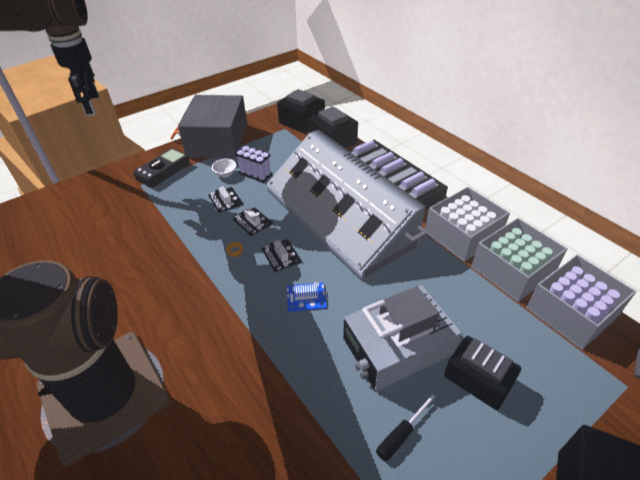

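Pictures 1–2 show four board shapes in the top view. Three are black, at about (213,273), (255,267) and (306,269), and these fit the description. The one at (354,276) is blue, so it's the look-alike. The console is at about (295,205), and the supply box at (432,248) has its bar toward the robot. I'll confirm this in one enlarged crop.

```bash
python3 - <<'E'
import cv2,numpy as np
im=cv2.imread("pics/top0.png")
a=cv2.resize(im[250:300,190:320],None,fx=6,fy=6,interpolation=cv2.INTER_CUBIC)
b=cv2.resize(im[190:240,235:365],None,fx=6,fy=6,interpolation=cv2.INTER_CUBIC)
cv2.imwrite("pics/crop1.png",np.vstack([a,b])[:600])
E
```

```text
(no output)
```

View pics/crop1.png

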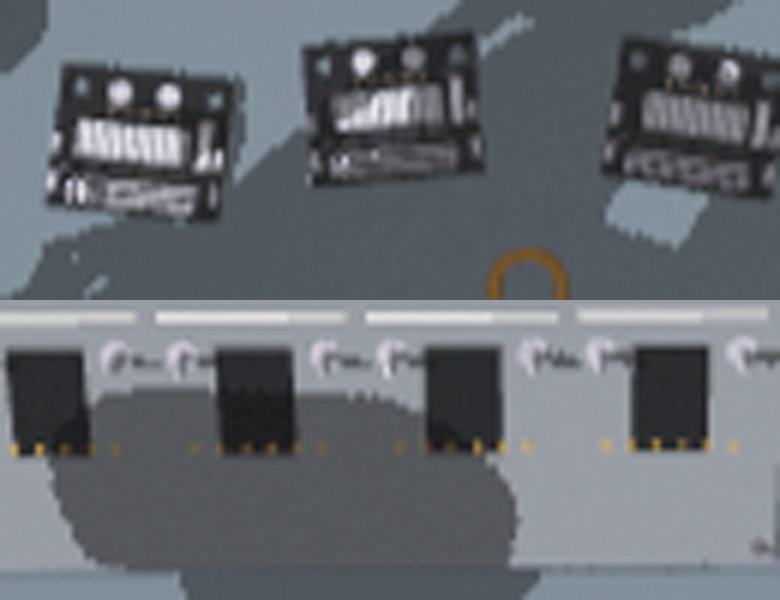

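Picture 3 shows three black boards with their hole edges already away from the robot (hole pairs around rows 264, 259 and 260). The pins are pale blobs around row 249 on the console. Next I'll measure the boards and look closer at the pins and supply.

```bash
cat > h.py <<'E'
from plant import ctrl
import cv2,numpy as np
np.set_printoptions(precision=4,suppress=True)
def ray(n,uv):
    c=ctrl.calibration(n);T=c["camera_from_world"];uv=np.atleast_2d(uv).astype(float)
    d=np.c_[(uv[:,0]-c["cx"])/c["fx"],(uv[:,1]-c["cy"])/c["fy"],np.ones(len(uv))]@T[:3,:3]
    return -T[:3,:3].T@T[:3,3],d
def onplane(n,uv,z):
    o,d=ray(n,uv); return o+d*((z-o[2])/d[:,2])[:,None]
def proj(n,p):
    c=ctrl.calibration(n);q=np.atleast_2d(p)@c["camera_from_world"][:3,:3].T+c["camera_from_world"][:3,3]
    return np.c_[q[:,0]/q[:,2]*c["fx"]+c["cx"],q[:,1]/q[:,2]*c["fy"]+c["cy"]]
def tri(a,b):
    o1,d1=ray("top",a);o2,d2=ray("side",b);out=[]
    for x,y in zip(d1,d2):
        s=np.linalg.lstsq(np.c_[x,-y],o2-o1,rcond=None)[0];p,q=o1+s[0]*x,o2+s[1]*y
        out.append(np.r_[(p+q)/2,np.linalg.norm(p-q)])
    return np.array(out)
def boards(im,n="top",z=.005):
    hsv=cv2.cvtColor(im,cv2.COLOR_BGR2HSV)
    m=((im.max(2)<62)).astype(np.uint8)
    return m
def board_rect(im,box,n="top",z=.005):
    x0,y0,x1,y1=box;m=np.zeros(im.shape[:2],np.uint8);m[y0:y1,x0:x1]=(im[y0:y1,x0:x1].max(2)<58)*255
    m=cv2.morphologyEx(m,cv2.MORPH_CLOSE,np.ones((5,5)))
    c=max(cv2.findContours(m,0,2)[0],key=cv2.contourArea)[:,0]
    w=onplane(n,c,z)[:,:2].astype(np.float32)*1000
    return cv2.minAreaRect(w)
E
python3 - <<'E'
from h import *
im=cv2.imread("pics/top0.png");s=cv2.imread("pics/side0.png")
print("cams",ray("top",[0,0])[0],ray("side",[0,0])[0])
for b in((192,255,233,292),(236,250,275,288),(286,250,326,290)): print(board_rect(im,b))
cv2.imwrite("pics/crop2.png",cv2.resize(s[150:232,280:394],None,fx=7,fy=7,interpolation=cv2.INTER_CUBIC))
a=cv2.resize(im[205:295,395:485],(600,600),interpolation=cv2.INTER_CUBIC);cv2.imwrite("pics/crop3.png",a)
E
```

```text
cams [0.4114 0.0524 1.4248] [ 0.0969 -0.583   0.8024]
((453.2787780761719, 367.3890075683594), (81.02106475830078, 66.00277709960938), 81.7999496459961)
((467.8907165527344, 244.24005126953125), (66.72239685058594, 82.43727111816406), 4.346972942352295)
((460.3216857910156, 96.0292739868164), (83.91606903076172, 65.76072692871094), 78.63096618652344)
```

View pics/crop2.png

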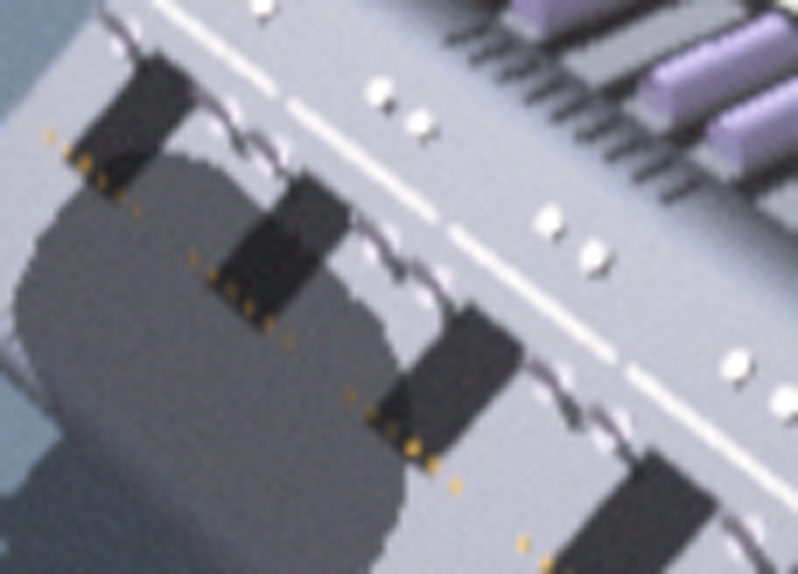

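View pics/crop3.png

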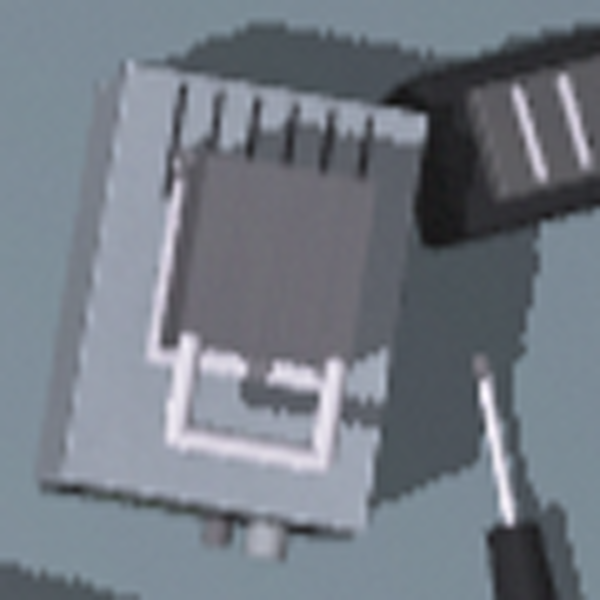

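Pictures 4–5 show the pins in the side view, running in a line from (298,155) to (387,226). On the supply, the bar's front edge in the top view is at about (431,272), the hood at (437,244), and the box is turned about 10° clockwise. I'll fit the pins from both views, and the supply too.

```bash
cat >> h.py <<'E'
def blobs(im,pts,r=4):
    g=cv2.min(cv2.min(im[...,0],im[...,1]),im[...,2]).astype(float)
    g=im[...,2].astype(float)
    out=[]
    for u,v in pts:
        for _ in range(3):
            x,y=int(round(u)),int(round(v));w=g[y-r:y+r+1,x-r:x+r+1]
            k=np.clip(w-np.percentile(w,75)-8,0,None)
            if k.sum()==0: break
            yy,xx=np.mgrid[y-r:y+r+1,x-r:x+r+1];u,v=(k*xx).sum()/k.sum(),(k*yy).sum()/k.sum()
        out.append((u,v))
    return np.array(out)
E
python3 - <<'E'
from h import *
from scipy.optimize import least_squares
im=cv2.imread("pics/top0.png");s=cv2.imread("pics/side0.png")
X=np.array([-20,115,185,325,393,533,602,742]);t0=np.c_[235+X/6,np.full(8,199.5)]
S=np.array([(125,35),(228,112),(270,152),(383,245),(435,288),(553,382),(612,430),(748,535)]);s0=np.c_[280+S[:,0]/7,150+S[:,1]/7]
t=blobs(im,t0);q=blobs(s,s0);print(t.round(2).tolist());print(q.round(2).tolist())
P=tri(t,q);print(P)
off=np.array([k+d for k in(145.5,48.5,-48.5,-145.5) for d in(33,-33)])/1000
def pts(p): return np.array([p[0],p[1],p[2]])+off[:,None]*np.array([-np.sin(p[3]),np.cos(p[3]),0])
for use in("both","top"):
    f=lambda p:np.r_[(proj("top",pts(p))-t).ravel(),((proj("side",pts(p))-q).ravel() if use=="both" else (p[2]-.11)*1e5)]
    r=least_squares(f,[.65,.13,.1,0],loss="soft_l1");print(use,r.x,r.fun[:16].round(1),r.fun[16:].round(1))
E
```

```text
[[229.1, 198.75], [252.9, 198.23], [264.18, 198.4], [287.84, 198.2], [298.94, 198.92], [322.86, 198.39], [333.9, 198.21], [357.74, 197.97]]
[[297.92, 154.58], [312.8, 165.51], [320.87, 169.96], [333.99, 184.39], [341.71, 190.42], [359.22, 204.03], [367.16, 211.07], [386.31, 226.2]]
[[ 0.6586  0.3018  0.0991  0.0033]
 [ 0.6595  0.2352  0.0998  0.0048]
 [ 0.6594  0.2024  0.1038  0.0086]
 [ 0.6572  0.139   0.0972  0.002 ]
 [ 0.6554  0.1074  0.0984  0.0043]
 [ 0.6556  0.0407  0.0988  0.0042]
 [ 0.6552  0.0102  0.0979  0.0028]
 [ 0.6545 -0.0563  0.0988  0.0028]]
both [ 0.6569  0.1227  0.099  -0.0147] [ 0.5 -0.8  0.5 -0.4  0.4 -0.6  0.4 -0.4  0.5 -1.2  0.2 -0.7  0.3 -0.5
  0.1 -0.3] [-0.2  0.1 -1.2  0.5 -2.4  1.6 -0.2 -0.3 -0.4 -0.2 -1.  -0.  -0.5 -0.3
 -0.9 -0.1]
top [ 0.6532  0.1231  0.11   -0.0134] [-0.4 -0.1 -0.2  0.3 -0.2  0.1  0.   0.2  0.1 -0.6  0.1 -0.1  0.3  0.
  0.3  0.2] [-0.]
```

```bash
python3 - <<'E'
from h import *
im=cv2.imread("pics/top0.png")
g=cv2.cvtColor(im,cv2.COLOR_BGR2GRAY).astype(int)
for u in (240,250,335,345,355): 
    print(u,g[225:245,u].tolist(), g[158:184,u].tolist())
for u,v in((245,234.7),(345,234.7)): print(onplane("top",[[u,v]],.034))
print(proj("top",[[.53,.2,.034],[.6,.2,.034+.07*np.tan(np.radians(35))],[.67,.2,.134]]))
# supply corners z=.08 from crop3 scale 6.667 origin (395,205)
c=np.array([(125,62),(427,118),(365,528),(60,480)])/6.667+[395,205];print(onplane("top",c,.08))
b=np.array([(175,435),(322,460),(190,340),(335,362)])/6.667+[395,205];print(onplane("top",b,.127))
cv2.imwrite("pics/crop4.png",cv2.resize(cv2.imread("pics/side0.png")[280:390,340:490],None,fx=5,fy=5,interpolation=cv2.INTER_CUBIC))
E
```

```text
240 [157, 156, 156, 156, 157, 155, 156, 156, 157, 154, 135, 131, 139, 140, 138, 139, 139, 140, 140, 140] [83, 84, 82, 101, 125, 136, 125, 96, 80, 89, 97, 103, 111, 119, 127, 136, 143, 151, 156, 135, 140, 156, 155, 156, 155, 156]
250 [88, 88, 86, 89, 89, 87, 88, 89, 135, 149, 131, 132, 139, 139, 140, 140, 138, 139, 140, 140] [84, 86, 87, 111, 131, 135, 117, 88, 82, 87, 96, 102, 112, 120, 126, 136, 142, 149, 153, 139, 145, 154, 156, 156, 157, 156]
335 [156, 155, 156, 156, 155, 155, 156, 157, 157, 131, 128, 140, 138, 140, 140, 140, 141, 140, 141, 142] [66, 53, 73, 81, 83, 82, 77, 81, 88, 96, 104, 109, 115, 124, 131, 140, 148, 153, 145, 140, 150, 156, 156, 157, 156, 157]
345 [155, 156, 156, 156, 157, 156, 157, 156, 154, 129, 128, 140, 140, 140, 140, 139, 141, 139, 139, 141] [68, 56, 74, 81, 83, 81, 77, 81, 88, 97, 102, 110, 117, 125, 134, 140, 147, 155, 140, 137, 150, 156, 156, 156, 157, 156]
355 [156, 155, 157, 155, 156, 156, 156, 155, 154, 137, 133, 139, 140, 138, 140, 141, 140, 141, 141, 140] [83, 60, 77, 82, 81, 82, 79, 80, 87, 95, 104, 110, 117, 124, 132, 140, 147, 155, 140, 145, 157, 155, 156, 157, 157, 155]
[[0.563 0.269 0.034]]
[[ 0.5578 -0.021   0.034 ]]
[[268.9392 245.6004]
 [266.8532 219.2981]
 [264.547  191.1397]]
[[ 0.6074 -0.2142  0.08  ]
 [ 0.5812 -0.3416  0.08  ]
 [ 0.4087 -0.308   0.08  ]
 [ 0.4312 -0.1807  0.08  ]]
[[ 0.4478 -0.2198  0.127 ]
 [ 0.4366 -0.2791  0.127 ]
 [ 0.4862 -0.2273  0.127 ]
 [ 0.4762 -0.286   0.127 ]]
```

View pics/crop4.png

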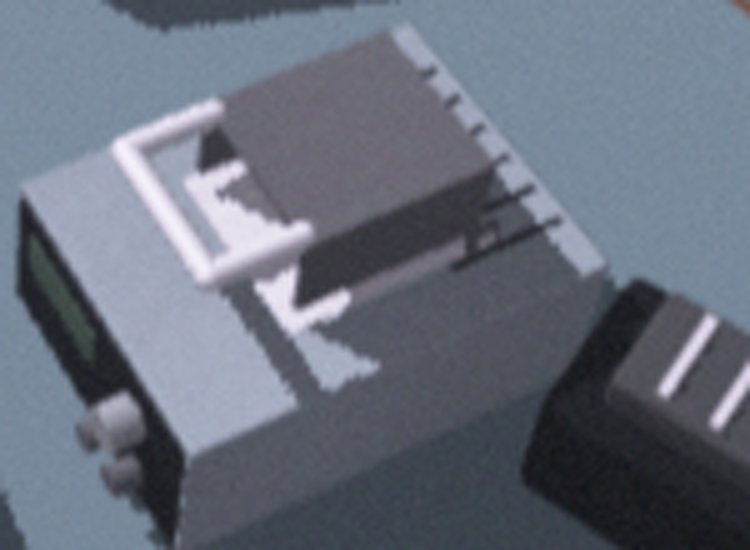

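Picture 6 shows the guard shut, with its pull bar from about (366,309) to (381,335) in the side view. The supply corners give a centre of about (.507,-.261) and a yaw of -0.185, and the bar lands at (.442,-.249), which agrees with the top view. Before gripping I'll check what stands beside the heat-sink bar and work out the tool turns.

```bash
cat >> h.py <<'E'
from scipy.spatial.transform import Rotation as Rn
def Rtool(yaw,tilt,sgn=1,base=0):
    # tool x: down, tilted forward by tilt about the y axis of a frame at yaw; tool y = sgn * frame x
    x=np.array([np.sin(tilt),0,-np.cos(tilt)]);y=sgn*np.array([np.cos(tilt),0,np.sin(tilt)])
    M=np.c_[x,y,np.cross(x,y)];return Rn.from_euler('z',yaw)*Rn.from_matrix(M)
def go(R,p):
    s=ctrl.get_state();R0=Rn.from_quat(s["tcp_rot"])
    print("dpos",((np.array(p)-s["eef_pos"])).round(4),"drot",((R*R0.inv()).as_rotvec()/np.pi).round(4),"rows>=",round(max(np.linalg.norm(np.array(p)-s["eef_pos"])/.0417,(R*R0.inv()).magnitude()/np.radians(7.16)),1))
PY=-.0135; px=Rn.from_euler('z',PY).apply([np.cos(np.radians(35)),0,np.sin(np.radians(35))]);py=Rn.from_euler('z',PY).apply([0,1,0]);pz=np.cross(px,py)
PIN0=np.array([.6531,.1231,.110])-.0115*pz   # foot line middle
def seat(i): return PIN0-.024*px+(145.5-97*(i-1))/1000*py
E
python3 - <<'E'
from h import *
s=ctrl.get_state();print(Rn.from_quat(s["tcp_rot"]).as_matrix())
for sg in(1,-1): go(Rtool(np.radians(-8.2),0,sg),[.4533,.3674,.16])
t,q=cv2.imread("pics/top0.png"),cv2.imread("pics/side0.png")
for i in(1,2,3,4):
    print(i,seat(i)); f=np.array([seat(i)+.024*px+d*py+h*pz for d in(.033,-.033) for h in(0,.023)]);print(proj("top",f).round(1).tolist(),proj("side",f).round(1).tolist())
cv2.imwrite("pics/crop5.png",np.hstack([cv2.resize(q[180:230,200:245],None,fx=8,fy=8,interpolation=cv2.INTER_CUBIC),cv2.resize(q[230:280,255:305],None,fx=8,fy=8,interpolation=cv2.INTER_CUBIC)]))
E
```

```text
[[-0.0011  0.3809  0.9246]
 [-0.0018  0.9246 -0.3809]
 [-1.     -0.0021 -0.0003]]
dpos [ 0.1965 -0.2562 -0.0951] drot [ 0.0003 -0.0007 -0.4212] rows>= 10.6
dpos [ 0.1965 -0.2562 -0.0951] drot [0.0007 0.0003 0.5788] rows>= 14.6
1 [0.642  0.2688 0.0868]
[[229.4, 196.9], [228.0, 200.4], [253.2, 196.8], [252.2, 200.3]] [[298.4, 153.8], [293.9, 149.6], [312.3, 165.1], [308.0, 160.9]]
2 [0.6407 0.1718 0.0868]
[[264.3, 196.8], [263.5, 200.3], [288.1, 196.7], [287.6, 200.2]] [[319.2, 170.6], [314.9, 166.5], [334.6, 183.1], [330.3, 178.9]]
3 [0.6394 0.0748 0.0868]
[[299.2, 196.7], [298.9, 200.1], [323.0, 196.6], [323.0, 200.1]] [[342.1, 189.2], [337.9, 185.1], [359.1, 202.9], [355.1, 198.9]]
4 [ 0.6381 -0.0222  0.0868]
[[334.1, 196.5], [334.3, 200.0], [357.7, 196.5], [358.3, 199.9]] [[367.5, 209.7], [363.5, 205.8], [386.4, 225.0], [382.6, 221.2]]
```

View pics/crop5.png

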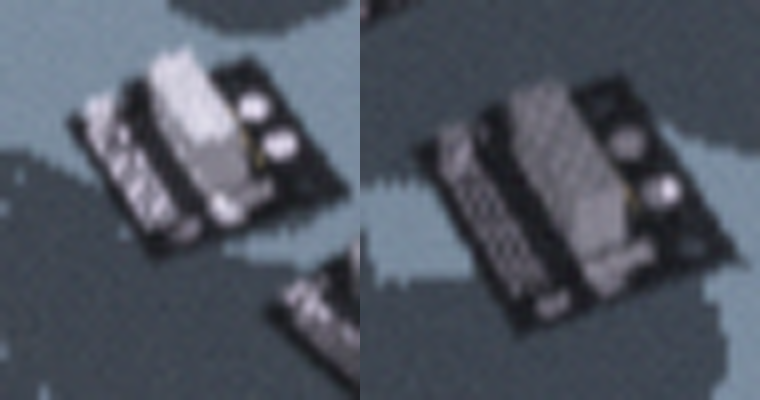

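```bash
python3 - <<'E'
from h import *
F=np.array([.5625,.1231,.034])
c=np.array([F+a*px+d*py for a in(0,.174) for d in(.198,-.198)]);print(c,proj("top",c).round(1).tolist(),proj("side",c).round(1).tolist())
q=cv2.imread("pics/side0.png");t=cv2.imread("pics/top0.png")
a=cv2.resize(q[200:280,340:440],(500,400),interpolation=cv2.INTER_CUBIC)
b=cv2.resize(t[160:240,345:385],(200,400),interpolation=cv2.INTER_CUBIC);cv2.imwrite("pics/crop6.png",np.hstack([a,b]))
E
```

```text
[[ 0.5652  0.3211  0.034 ]
 [ 0.5598 -0.0749  0.034 ]
 [ 0.7077  0.3192  0.1338]
 [ 0.7023 -0.0768  0.1338]] [[227.0, 234.3], [363.5, 233.7], [220.5, 178.2], [366.1, 177.8]] [[266.7, 183.4], [357.6, 269.5], [307.8, 134.8], [409.3, 210.7]]
```

View pics/crop6.png

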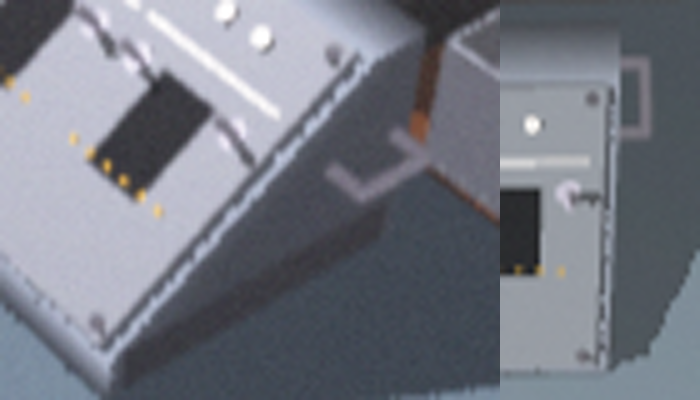

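Request:
play_rows:
  targets:
    - {"delta_pos":[0.05,-0.06,0],"delta_rot":[0,0,-0.1],"claw":85}
    - {"delta_pos":[0.12,-0.15,0],"delta_rot":[0,0,-0.25],"claw":60}
    - {"delta_pos":[0.1965,-0.2562,-0.0951],"delta_rot":[0,0,-0.4212],"claw":40}
    - {"delta_pos":[0.1965,-0.2562,-0.0951],"delta_rot":[0,0,-0.4212],"claw":40}
    - {"delta_pos":[0.1965,-0.2562,-0.0951],"delta_rot":[0,0,-0.4212],"claw":40}
    - {"delta_pos":[0.1965,-0.2562,-0.0951],"delta_rot":[0,0,-0.4212],"claw":40}
    - {"delta_pos":[0.1965,-0.2562,-0.0951],"delta_rot":[0,0,-0.4212],"claw":40}
    - {"delta_pos":[0.1965,-0.2562,-0.0951],"delta_rot":[0,0,-0.4212],"claw":40}
    - {"delta_pos":[0.1965,-0.2562,-0.0951],"delta_rot":[0,0,-0.4212],"claw":40}
    - {"delta_pos":[0.1965,-0.2562,-0.0951],"delta_rot":[0,0,-0.4212],"claw":40}
    - {"delta_pos":[0.1965,-0.2562,-0.0951],"delta_rot":[0,0,-0.4212],"claw":40}
    - {"delta_pos":[0.1965,-0.2562,-0.0951],"delta_rot":[0,0,-0.4212],"claw":40}
    - {"delta_pos":[0.1965,-0.2562,-0.0951],"delta_rot":[0,0,-0.4212],"claw":40}
    - {"delta_pos":[0.1965,-0.2562,-0.0951],"delta_rot":[0,0,-0.4212],"claw":40}
    - {"delta_pos":[0.1965,-0.2562,-0.0951],"delta_rot":[0,0,-0.4212],"claw":40}
  newtons: 40

```text
time: 1.35
eef_pos: [0.4531, 0.3677, 0.16]
tcp_rot: [-0.534, -0.464, 0.535, -0.463]
contact_force: [-0.4, -0.1, 0.1]
opening: 0.467
```

Picture 8 shows the panel's right corners at (361,269.6) and (411.6,211.4) in the side view, within 2–3 px of the model. I'll settle the final fit with the board in hand. Picture 7 showed the components beside the bar are low, so I can grip deep.

Request:
play_rows:
  targets:
    - {"delta_pos":[0.0002,-0.0003,-0.04],"delta_rot":[0,0,0],"claw":40}
    - {"delta_pos":[0.0002,-0.0003,-0.08],"delta_rot":[0,0,0],"claw":40}
    - {"delta_pos":[0.0002,-0.0003,-0.105],"delta_rot":[0,0,0],"claw":40}
    - {"delta_pos":[0.0002,-0.0003,-0.118],"delta_rot":[0,0,0],"claw":40}
    - {"delta_pos":[0.0002,-0.0003,-0.126],"delta_rot":[0,0,0],"claw":40}
    - {"delta_pos":[0.0002,-0.0003,-0.126],"delta_rot":[0,0,0],"claw":30}
    - {"delta_pos":[0.0002,-0.0003,-0.126],"delta_rot":[0,0,0],"claw":20}
    - {"delta_pos":[0.0002,-0.0003,-0.126],"delta_rot":[0,0,0],"claw":10}
    - {"delta_pos":[0.0002,-0.0003,-0.126],"delta_rot":[0,0,0],"claw":5}
    - {"delta_pos":[0.0002,-0.0003,-0.126],"delta_rot":[0,0,0],"claw":5}
    - {"delta_pos":[0.0002,-0.0003,-0.126],"delta_rot":[0,0,0],"claw":5}
    - {"delta_pos":[0.0002,-0.0003,-0.126],"delta_rot":[0,0,0],"claw":5}
    - {"delta_pos":[0.0002,-0.0003,-0.126],"delta_rot":[0,0,0],"claw":5}
    - {"delta_pos":[0.0002,-0.0003,-0.126],"delta_rot":[0,0,0],"claw":5}
    - {"delta_pos":[0.0002,-0.0003,-0.126],"delta_rot":[0,0,0],"claw":5}
    - {"delta_pos":[0.0002,-0.0003,-0.126],"delta_rot":[0,0,0],"claw":5}
  newtons: 60

```text
time: 2.68
eef_pos: [0.4546, 0.3682, 0.0359]
tcp_rot: [0.535, 0.464, -0.533, 0.463]
contact_force: [0.1, -0.7, 5.9]
opening: 0.171
```

```bash
python3 - <<'E'
from h import *
s=ctrl.get_state();print(s["opening"]*85.4,s["eef_pos"],s["contact_force"])
# board underside z=0 => grasp height = eef z. carrying: TCP = seat + h*pz, above pins by clearance
i=1
h=s["eef_pos"][2]
for cl in(.08,.035):
    p=seat(1)+(h+cl)*pz; go(Rtool(PY,np.radians(35),1),p)
E
```

```text
14.57383387819483 [0.4546 0.3682 0.0359] [ 0.0904 -0.7155  5.8906]
dpos [ 0.1209 -0.0985  0.1458] drot [-0.0158 -0.1937  0.0392] rows>= 5.1
dpos [ 0.1467 -0.0989  0.109 ] drot [-0.0158 -0.1937  0.0392] rows>= 5.0
```

Request:
play_rows:
  targets:
    - {"delta_pos":[0,0,0.03],"delta_rot":[0,0,0],"claw":5}
    - {"delta_pos":[0,0,0.07],"delta_rot":[0,0,0],"claw":5}
    - {"delta_pos":[0,0,0.11],"delta_rot":[0,0,0],"claw":5}
    - {"delta_pos":[0.0,0,0.1458],"delta_rot":[0,-0.03,0.01],"claw":5}
    - {"delta_pos":[0.03,-0.0246,0.1458],"delta_rot":[-0.004,-0.06,0.015],"claw":5}
    - {"delta_pos":[0.06,-0.049,0.1458],"delta_rot":[-0.008,-0.1,0.02],"claw":5}
    - {"delta_pos":[0.09,-0.074,0.1458],"delta_rot":[-0.012,-0.14,0.03],"claw":5}
    - {"delta_pos":[0.1209,-0.0985,0.1458],"delta_rot":[-0.0158,-0.17,0.0392],"claw":5}
    - {"delta_pos":[0.1209,-0.0985,0.1458],"delta_rot":[-0.0158,-0.1937,0.0392],"claw":5}
    - {"delta_pos":[0.1209,-0.0985,0.1458],"delta_rot":[-0.0158,-0.1937,0.0392],"claw":5}
    - {"delta_pos":[0.1209,-0.0985,0.1458],"delta_rot":[-0.0158,-0.1937,0.0392],"claw":5}
    - {"delta_pos":[0.1209,-0.0985,0.1458],"delta_rot":[-0.0158,-0.1937,0.0392],"claw":5}
    - {"delta_pos":[0.1209,-0.0985,0.1458],"delta_rot":[-0.0158,-0.1937,0.0392],"claw":5}
  newtons: 60

```text
time: 3.77
eef_pos: [0.5756, 0.2705, 0.1823]
tcp_rot: [0.629, 0.323, -0.331, 0.625]
contact_force: [-0.8, 0.5, -1.3]
opening: 0.174
```

```bash
python3 - <<'E'
from h import *
s=ctrl.get_state();R=Rn.from_quat(s["tcp_rot"]);print(s["eef_pos"],R.as_matrix().round(4),s["contact_force"])
t,q=ctrl.read_camera("top"),ctrl.read_camera("side");cv2.imwrite("pics/top1.png",t);cv2.imwrite("pics/side1.png",q)
M=R.as_matrix();bz=-M[:,0];bx=M[:,1];by=np.cross(bz,bx);o=s["eef_pos"]-.0359*bz
K=np.array([o+a*bx+b*by+.005*bz for a,b in((.035,.042),(.035,-.042),(-.035,-.042),(-.035,.042),(.024,.033),(.024,-.033))])
print(proj("top",K).round(1).tolist());print(proj("side",K).round(1).tolist())
def cr(im,n,f):
    k=proj(n,K);x,y=(k.mean(0)-[28,28]).astype(int);c=cv2.resize(im[y:y+56,x:x+56],None,fx=f,fy=f,interpolation=cv2.INTER_CUBIC);print(n,x,y);return c
cv2.imwrite("pics/crop7.png",np.hstack([cr(t,"top",7),cr(q,"side",7)]))
E
```

```text
[0.5756 0.2705 0.1823] [[ 0.5732  0.8193 -0.0128]
 [-0.007  -0.0107 -0.9999]
 [-0.8194  0.5732 -0.0004]] [-0.7961  0.5116 -1.3465]
[[219.9, 206.6], [252.1, 206.4], [254.1, 230.0], [222.7, 230.1], [223.8, 210.3], [249.0, 210.2]]
[[281.9, 132.4], [300.1, 146.7], [281.8, 168.4], [264.4, 153.2], [281.0, 137.2], [295.2, 148.5]]
top 208 187
side 256 119
```

View pics/crop7.png

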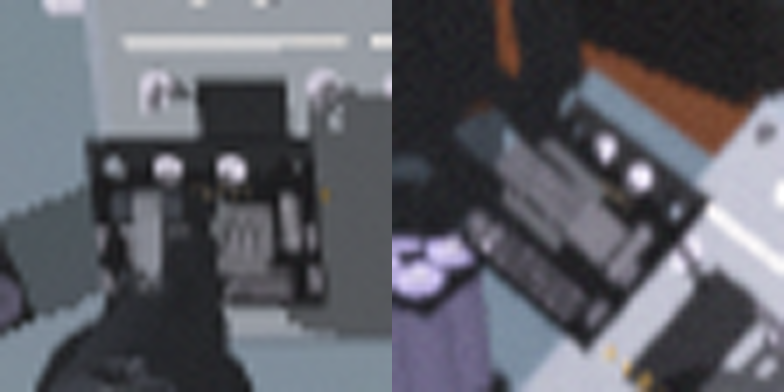

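Picture 9 shows the board held over seat 1 with its far corners at (220,207) and (252,207.5) in the top view. That's within 0.5 px of the arm's own reckoning; the side camera is off by about +1.2 px. The pin blobs look like foot plus shaft, so I'll enlarge one pin to settle where the foot is.

```bash
python3 - <<'E'
from h import *
o=[]
for n,(x,y) in(("top",(350,188)),("side",(376,214))):
    a=np.mean([ctrl.read_camera(n)[y:y+19,x:x+19].astype(float) for _ in range(4)],0)
    a=np.clip((a-60)*1.3,0,255).astype(np.uint8)
    o.append(cv2.resize(a,None,fx=20,fy=20,interpolation=cv2.INTER_NEAREST))
cv2.imwrite("pics/crop8.png",np.hstack(o))
E
```

```text
(no output)
```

View pics/crop8.png

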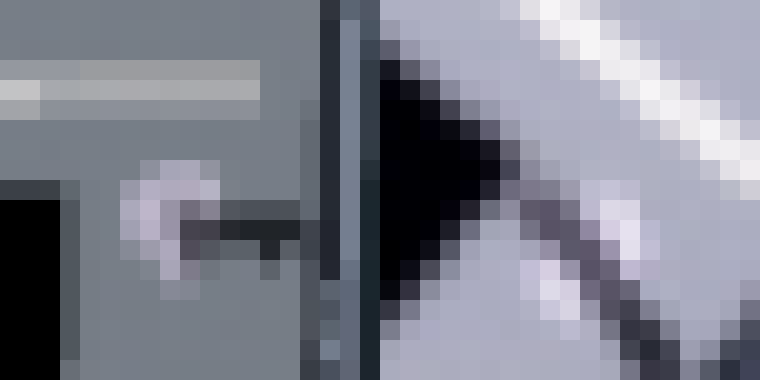

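Picture 10 shows a washer at the pin's foot, centred near (358,197.5) in top and (385.6,226) in side. The foot line is therefore about 2.7 mm farther down the slope than I had assumed. I'll correct that and start lowering.

```bash
cat >> h.py <<'E'
PIN0=PIN0-.0027*px-.0003*py
def place(i,h,cs=(.03,.012,.0)):
    for c in cs: go(Rtool(PY,np.radians(35),1),seat(i)+(h+c)*pz)
    s=ctrl.get_state();M=np.c_[px,py,pz]
    print("offset from seat in panel axes mm",(M.T@(s["eef_pos"]-seat(i))*1e3).round(1),"F panel",(M.T@s["contact_force"]).round(1),s["opening"]*85.4)
E
python3 - <<'E'
from h import *
place(1,.0359)
E
```

```text
dpos [ 0.0265 -0.0007 -0.0425] drot [-0.     -0.0001  0.    ] rows>= 1.2
dpos [ 0.0368 -0.0009 -0.0572] drot [-0.     -0.0001  0.    ] rows>= 1.6
dpos [ 0.0437 -0.0009 -0.0671] drot [-0.     -0.0001  0.    ] rows>= 1.9
offset from seat in panel axes mm [  2.6   0.4 115.9] F panel [-1.1 -0.4 -1.4] 14.669986093426104
```

Request:
play_rows:
  targets:
    - {"delta_pos":[0.013,-0.0004,-0.021],"delta_rot":[0,0,0],"claw":5}
    - {"delta_pos":[0.0265,-0.0007,-0.0425],"delta_rot":[0,0,0],"claw":5}
    - {"delta_pos":[0.0265,-0.0007,-0.0425],"delta_rot":[0,0,0],"claw":5}
    - {"delta_pos":[0.0285,-0.0007,-0.0455],"delta_rot":[0,0,0],"claw":5}
    - {"delta_pos":[0.0305,-0.0008,-0.0485],"delta_rot":[0,0,0],"claw":5}
    - {"delta_pos":[0.0325,-0.0008,-0.051],"delta_rot":[0,0,0],"claw":5}
    - {"delta_pos":[0.0345,-0.0009,-0.054],"delta_rot":[0,0,0],"claw":5}
    - {"delta_pos":[0.0368,-0.0009,-0.0572],"delta_rot":[0,0,0],"claw":5}
    - {"delta_pos":[0.0368,-0.0009,-0.0572],"delta_rot":[0,0,0],"claw":5}
    - {"delta_pos":[0.0368,-0.0009,-0.0572],"delta_rot":[0,0,0],"claw":5}

```text
time: 5.1
eef_pos: [0.612, 0.2684, 0.124]
tcp_rot: [0.629, 0.322, -0.331, 0.625]
contact_force: [0.4, -2.1, -3.4]
opening: 0.175
```

```bash
python3 - <<'E'
from h import *
place(1,.0359)
E
```

```text
dpos [-0.01    0.0006  0.0153] drot [ 0.0002 -0.0005  0.0002] rows>= 0.4
dpos [0.0004 0.0004 0.0005] drot [ 0.0002 -0.0005  0.0002] rows>= 0.0
dpos [ 0.0072  0.0003 -0.0093] drot [ 0.0002 -0.0005  0.0002] rows>= 0.3
offset from seat in panel axes mm [-0.6 -0.4 47.7] F panel [-1.6 -2.1 -3. ] 14.922891595013274
```

Request:
play_rows:
  targets:
    - {"delta_pos":[0.002,0.0002,-0.0025],"delta_rot":[0,0,0],"claw":5}
    - {"delta_pos":[0.004,0.0002,-0.005],"delta_rot":[0,0,0],"claw":5}
    - {"delta_pos":[0.006,0.0002,-0.0075],"delta_rot":[0,0,0],"claw":5}
    - {"delta_pos":[0.0075,0.0002,-0.01],"delta_rot":[0,0,0],"claw":5}
    - {"delta_pos":[0.0085,0.0002,-0.012],"delta_rot":[0,0,0],"claw":5}
    - {"delta_pos":[0.0085,0.0002,-0.012],"delta_rot":[0,0,0],"claw":5}
    - {"delta_pos":[0.0085,0.0002,-0.012],"delta_rot":[0,0,0],"claw":5}

```text
time: 5.68
eef_pos: [0.6183, 0.2684, 0.1152]
tcp_rot: [0.628, 0.322, -0.334, 0.625]
contact_force: [-35.8, -9.7, 29.0]
opening: 0.172
```

```bash
python3 - <<'E'
from h import *
place(1,.0359)
t,q=ctrl.read_camera("top"),ctrl.read_camera("side");cv2.imwrite("pics/crop9.png",np.hstack([cv2.resize(t[185:235,210:260],None,fx=8,fy=8,interpolation=cv2.INTER_CUBIC),cv2.resize(q[140:190,275:325],None,fx=8,fy=8,interpolation=cv2.INTER_CUBIC)]))
E
```

```text
dpos [-0.0164  0.0006  0.0241] drot [ 0.0016 -0.0013  0.0009] rows>= 0.7
dpos [-0.006   0.0005  0.0093] drot [ 0.0016 -0.0013  0.0009] rows>= 0.3
dpos [ 0.0009  0.0004 -0.0005] drot [ 0.0016 -0.0013  0.0009] rows>= 0.1
offset from seat in panel axes mm [-0.4 -0.4 36.8] F panel [-12.6 -10.2  44.2] 14.672852118445258
```

View pics/crop9.png

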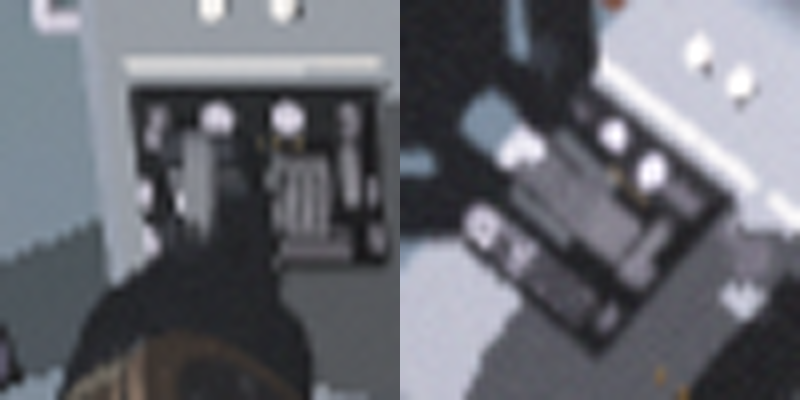

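Picture 11 shows board 1 flush, with pins through both holes (top crop at about (229,200) and (253,200)). It seated at +44 N. Releasing and backing off.

Request:
play_rows:
  targets:
    - {"delta_pos":[0,0,0],"delta_rot":[0,0,0],"claw":14}
    - {"delta_pos":[0,0,0],"delta_rot":[0,0,0],"claw":25}
    - {"delta_pos":[0,0,0],"delta_rot":[0,0,0],"claw":35}
    - {"delta_pos":[0,0,0],"delta_rot":[0,0,0],"claw":40}
    - {"delta_pos":[0,0,0],"delta_rot":[0,0,0],"claw":40}
    - {"delta_pos":[0,0,0],"delta_rot":[0,0,0],"claw":40}
    - {"delta_pos":[-0.011,0,0.016],"delta_rot":[0,0,0],"claw":40}
    - {"delta_pos":[-0.03,0,0.043],"delta_rot":[0,0,0],"claw":40}
    - {"delta_pos":[-0.052,0,0.075],"delta_rot":[0,0,0],"claw":40}
    - {"delta_pos":[-0.057,0,0.09],"delta_rot":[0,0,0],"claw":40}
    - {"delta_pos":[-0.057,0,0.09],"delta_rot":[0,0,0],"claw":40}

```text
time: 6.7
eef_pos: [0.5628, 0.2697, 0.2108]
tcp_rot: [0.63, 0.32, -0.33, 0.626]
contact_force: [0.7, 0.5, 0.4]
opening: 0.468
```

```bash
python3 - <<'E'
from h import *
im=ctrl.read_camera("top");cv2.imwrite("pics/top2.png",im)
r=[board_rect(im,b) for b in((236,250,275,288),(286,250,326,290))];print(r)
s=ctrl.get_state();print(s["eef_pos"],s["opening"]*85.4)
go(Rtool(np.radians(4.35),0),[.4679,.2442,.10])
E
```

```text
[((480.97589111328125, 251.92788696289062), (103.4622573852539, 73.98865509033203), 84.82972717285156), ((460.8763122558594, 94.52363586425781), (80.43851470947266, 65.31002807617188), 81.11965942382812)]
[0.5624 0.2691 0.2081] 39.614641804372226
dpos [-0.0945 -0.0249 -0.1081] drot [-0.005   0.195   0.0279] rows>= 5.0
```

Request:
play_rows:
  targets:
    - {"delta_pos":[-0.02,-0.006,0],"delta_rot":[-0.001,0.039,0.005],"claw":40}
    - {"delta_pos":[-0.05,-0.012,0],"delta_rot":[-0.002,0.078,0.01],"claw":40}
    - {"delta_pos":[-0.08,-0.018,-0.02],"delta_rot":[-0.003,0.117,0.016],"claw":40}
    - {"delta_pos":[-0.0945,-0.0249,-0.05],"delta_rot":[-0.004,0.156,0.022],"claw":40}
    - {"delta_pos":[-0.0945,-0.0249,-0.0781],"delta_rot":[-0.005,0.195,0.0279],"claw":40}
    - {"delta_pos":[-0.0945,-0.0249,-0.1081],"delta_rot":[-0.005,0.195,0.0279],"claw":40}
    - {"delta_pos":[-0.0945,-0.0249,-0.1081],"delta_rot":[-0.005,0.195,0.0279],"claw":40}
    - {"delta_pos":[-0.0945,-0.0249,-0.1081],"delta_rot":[-0.005,0.195,0.0279],"claw":40}

```text
time: 7.42
eef_pos: [0.4661, 0.2432, 0.0965]
tcp_rot: [0.479, 0.52, -0.483, 0.517]
contact_force: [-0.2, 0.2, 0.1]
opening: 0.47
```

```bash
python3 - <<'E'
from h import *
np.set_printoptions(suppress=True,precision=4)
t,q=ctrl.read_camera("top"),ctrl.read_camera("side");s0=cv2.imread("pics/side0.png").astype(int);t0=cv2.imread("pics/top0.png").astype(int)
cv2.imwrite("pics/side3.png",q)
def pl(x,y,yaw):
    c,s=np.cos(yaw),np.sin(yaw);return np.array([[x+a*c-b*s,y+a*s+b*c,.005] for a,b in((.035,.042),(.035,-.042),(-.035,-.042),(-.035,.042))])
K=proj("side",pl(.4689,.2442,np.radians(4.35)))+[1.2,.4];print(K)
x,y=(K.mean(0)-[30,30]).astype(int)
c=cv2.resize(q[y:y+60,x:x+60],None,fx=8,fy=8,interpolation=cv2.INTER_CUBIC)
k=((K-[x,y]+.5)*8).astype(int)
for p in k: cv2.circle(c,tuple(int(v) for v in p),3,(0,0,255),1)
K3=proj("top",pl(.4613,.096,np.radians(-11.4)));x,y=(K3.mean(0)-[30,30]).astype(int)
d=cv2.resize(t[y:y+60,x-35:x+55],None,fx=8,fy=8,interpolation=cv2.INTER_CUBIC)[:, :720]
for p in ((K3-[x-35,y]+.5)*8).astype(int): cv2.circle(d,tuple(int(v) for v in p),3,(0,0,255),1)
cv2.imwrite("pics/crop10.png",cv2.resize(np.hstack([c,d]),None,fx=.66,fy=.66,interpolation=cv2.INTER_AREA))
print(ctrl.get_state()["eef_pos"])
E
```

```text
[[254.9719 207.151 ]
 [273.5195 222.6956]
 [251.3031 235.2033]
 [233.1204 218.7639]]
[0.4683 0.2443 0.1004]
```

View pics/crop10.png

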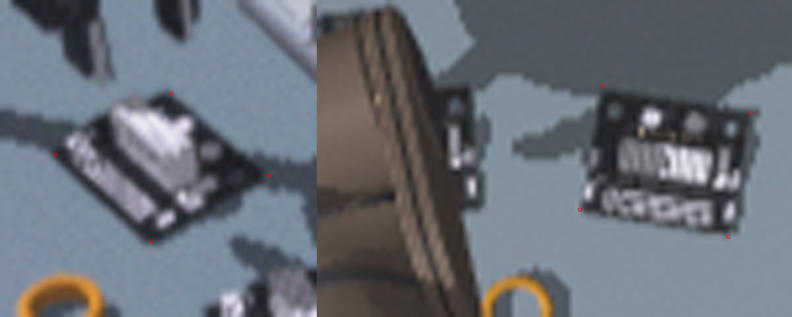

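Picture 12 shows boards 2 and 3 where I measured them; the red predicted corners sit on the plate corners within about 0.5 px. Gripping board 2.

Request:
play_rows:
  targets:
    - {"delta_pos":[0.0005,0,-0.03],"delta_rot":[0,0,0],"claw":40}
    - {"delta_pos":[0.0005,0,-0.05],"delta_rot":[0,0,0],"claw":40}
    - {"delta_pos":[0.0005,0,-0.06],"delta_rot":[0,0,0],"claw":40}
    - {"delta_pos":[0.0005,0,-0.065],"delta_rot":[0,0,0],"claw":40}
    - {"delta_pos":[0.0005,0,-0.065],"delta_rot":[0,0,0],"claw":25}
    - {"delta_pos":[0.0005,0,-0.065],"delta_rot":[0,0,0],"claw":10}
    - {"delta_pos":[0.0005,0,-0.065],"delta_rot":[0,0,0],"claw":5}
    - {"delta_pos":[0.0005,0,-0.065],"delta_rot":[0,0,0],"claw":5}
    - {"delta_pos":[0.0005,0,-0.065],"delta_rot":[0,0,0],"claw":5}
    - {"delta_pos":[0.0005,0,-0.065],"delta_rot":[0,0,0],"claw":5}
    - {"delta_pos":[0.0005,0,-0.065],"delta_rot":[0,0,0],"claw":5}
    - {"delta_pos":[0.0005,0,-0.065],"delta_rot":[0,0,0],"claw":5}
    - {"delta_pos":[0.0005,0,-0.065],"delta_rot":[0,0,0],"claw":5}
  newtons: 60

```text
time: 8.6
eef_pos: [0.4701, 0.2447, 0.037]
tcp_rot: [0.482, 0.518, -0.48, 0.519]
contact_force: [-0.9, 0.4, 6.3]
opening: 0.168
```

```bash
python3 - <<'E'
from h import *
place(2,.0362,(.07,))
s=ctrl.get_state();print(s["eef_pos"],s["contact_force"])
E
```

```text
dpos [ 0.1074 -0.0724  0.1352] drot [ 0.0058 -0.1934 -0.0276] rows>= 4.9
offset from seat in panel axes mm [-166.4   71.    57.6] F panel [2.8 0.4 5.7] 14.376357056611827
[0.4701 0.2447 0.037 ] [-0.9462  0.4327  6.3144]
```

Request:
play_rows:
  targets:
    - {"delta_pos":[0,0,0.03],"delta_rot":[0,0,0],"claw":5}
    - {"delta_pos":[0,0,0.07],"delta_rot":[0,0,0],"claw":5}
    - {"delta_pos":[0,0,0.11],"delta_rot":[0,0,0],"claw":5}
    - {"delta_pos":[0.0,0,0.136],"delta_rot":[0,-0.03,-0.005],"claw":5}
    - {"delta_pos":[0.03,-0.02,0.136],"delta_rot":[0.002,-0.06,-0.01],"claw":5}
    - {"delta_pos":[0.06,-0.04,0.136],"delta_rot":[0.003,-0.1,-0.015],"claw":5}
    - {"delta_pos":[0.09,-0.06,0.136],"delta_rot":[0.005,-0.14,-0.02],"claw":5}
    - {"delta_pos":[0.1074,-0.0724,0.136],"delta_rot":[0.0058,-0.17,-0.0276],"claw":5}
    - {"delta_pos":[0.1074,-0.0724,0.136],"delta_rot":[0.0058,-0.1934,-0.0276],"claw":5}
    - {"delta_pos":[0.1074,-0.0724,0.136],"delta_rot":[0.0058,-0.1934,-0.0276],"claw":5}
    - {"delta_pos":[0.1074,-0.0724,0.136],"delta_rot":[0.0058,-0.1934,-0.0276],"claw":5}
    - {"delta_pos":[0.1074,-0.0724,0.136],"delta_rot":[0.0058,-0.1934,-0.0276],"claw":5}

```text
time: 9.6
eef_pos: [0.5772, 0.1725, 0.1727]
tcp_rot: [0.629, 0.323, -0.331, 0.625]
contact_force: [1.4, 0.5, -1.1]
opening: 0.174
```

```bash
python3 - <<'E'
from h import *
place(2,.037,(.027,.012,0.0))
s=ctrl.get_state();R=Rn.from_quat(s["tcp_rot"])
t,q=ctrl.read_camera("top"),ctrl.read_camera("side")
M=R.as_matrix();bz=-M[:,0];bx=M[:,1];by=np.cross(bz,bx);o=s["eef_pos"]-.037*bz
K=np.array([o+a*bx+b*by+.005*bz for a,b in((.035,.042),(.035,-.042),(-.035,-.042),(-.035,.042),(.024,.033),(.024,-.033))])
out=[]
for im,n,b in((t,"top",(0,.0)),(q,"side",(1.2,.4))):
    k=proj(n,K)+b;x,y=(k.mean(0)-[25,25]).astype(int);c=cv2.resize(im[y:y+50,x:x+50],None,fx=8,fy=8,interpolation=cv2.INTER_CUBIC)
    for p in ((k-[x,y]+.5)*8).astype(int): cv2.circle(c,tuple(int(v) for v in p),3,(0,0,255),1)
    out.append(c)
cv2.imwrite("pics/crop11.png",np.hstack(out))
E
```

```text
dpos [ 0.0246 -0.0005 -0.0351] drot [ 0.0001 -0.0007 -0.    ] rows>= 1.0
dpos [ 0.0332 -0.0006 -0.0473] drot [ 0.0001 -0.0007 -0.    ] rows>= 1.4
dpos [ 0.0401 -0.0007 -0.0572] drot [ 0.0001 -0.0007 -0.    ] rows>= 1.7
offset from seat in panel axes mm [ -0.1   0.2 106.8] F panel [ 0.6  0.6 -1.7] 14.851304109253551
```

View pics/crop11.png

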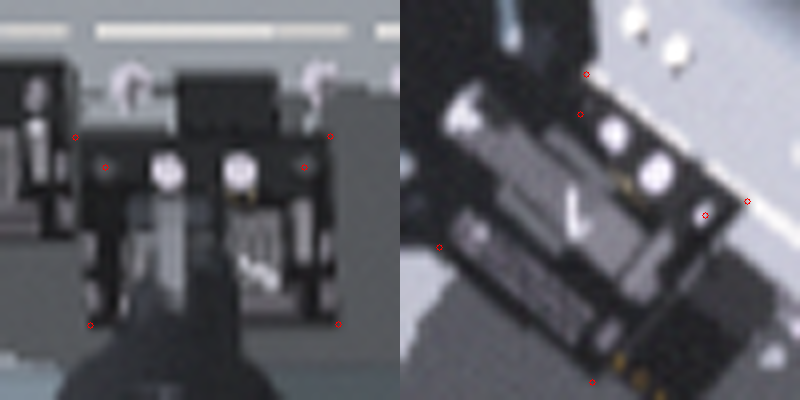

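Picture 13 shows board 2 held square over pair 2, with its holes about 0.5 px right of prediction, well within the taper's tolerance. Lowering it.

Request:
play_rows:
  targets:
    - {"delta_pos":[0.013,-0.0003,-0.018],"delta_rot":[0,0,0],"claw":5}
    - {"delta_pos":[0.0246,-0.0005,-0.0351],"delta_rot":[0,0,0],"claw":5}
    - {"delta_pos":[0.0246,-0.0005,-0.0351],"delta_rot":[0,0,0],"claw":5}
    - {"delta_pos":[0.0265,-0.0005,-0.038],"delta_rot":[0,0,0],"claw":5}
    - {"delta_pos":[0.0285,-0.0006,-0.0405],"delta_rot":[0,0,0],"claw":5}
    - {"delta_pos":[0.0305,-0.0006,-0.0435],"delta_rot":[0,0,0],"claw":5}
    - {"delta_pos":[0.0332,-0.0006,-0.0473],"delta_rot":[0,0,0],"claw":5}
    - {"delta_pos":[0.0332,-0.0006,-0.0473],"delta_rot":[0,0,0],"claw":5}
    - {"delta_pos":[0.0332,-0.0006,-0.0473],"delta_rot":[0,0,0],"claw":5}

```text
time: 10.45
eef_pos: [0.6101, 0.1717, 0.1255]
tcp_rot: [0.629, 0.323, -0.332, 0.625]
contact_force: [-0.7, -2.7, -4.2]
opening: 0.168
```

```bash
python3 - <<'E'
from h import *
place(2,.037,(.012,0,-.002))
E
```

```text
dpos [ 0.0003  0.0002 -0.0001] drot [ 0.0003 -0.001   0.0001] rows>= 0.0
dpos [ 0.0072  0.0001 -0.0099] drot [ 0.0003 -0.001   0.0001] rows>= 0.3
dpos [ 0.0083  0.0001 -0.0115] drot [ 0.0003 -0.001   0.0001] rows>= 0.3
offset from seat in panel axes mm [-0.2 -0.2 49.2] F panel [-2.9 -2.8 -3. ] 14.326954547057671
```

Request:
play_rows:
  targets:
    - {"delta_pos":[0.002,-0.0003,-0.003],"delta_rot":[0,0,0],"claw":5}
    - {"delta_pos":[0.004,-0.0005,-0.006],"delta_rot":[0,0,0],"claw":5}
    - {"delta_pos":[0.006,-0.0005,-0.0085],"delta_rot":[0,0,0],"claw":5}
    - {"delta_pos":[0.0075,-0.0005,-0.0105],"delta_rot":[0,0,0],"claw":5}
    - {"delta_pos":[0.008,-0.0005,-0.0115],"delta_rot":[0,0,0],"claw":5}
    - {"delta_pos":[0.008,-0.0005,-0.0115],"delta_rot":[0,0,0],"claw":5}
    - {"delta_pos":[0.008,-0.0005,-0.0115],"delta_rot":[0,0,0],"claw":5}

```text
time: 11.03
eef_pos: [0.6168, 0.1713, 0.1162]
tcp_rot: [0.628, 0.323, -0.333, 0.625]
contact_force: [-27.8, -5.9, 21.8]
opening: 0.169
```

```bash
python3 - <<'E'
from h import *
place(2,.037,(0,))
E
```

```text
dpos [ 0.0005  0.0005 -0.0007] drot [ 0.0008 -0.0016  0.0003] rows>= 0.0
offset from seat in panel axes mm [ 0.  -0.5 37.8] F panel [-10.2  -6.3  33.7] 14.469132689952382
```

Board 2 seated 0.8 mm above the model face, the same as board 1. I'll release it and go above board 3.

Request:
play_rows:
  targets:
    - {"delta_pos":[0,0,0],"delta_rot":[0,0,0],"claw":14}
    - {"delta_pos":[0,0,0],"delta_rot":[0,0,0],"claw":25}
    - {"delta_pos":[0,0,0],"delta_rot":[0,0,0],"claw":35}
    - {"delta_pos":[0,0,0],"delta_rot":[0,0,0],"claw":40}
    - {"delta_pos":[0,0,0],"delta_rot":[0,0,0],"claw":40}
    - {"delta_pos":[0,0,0],"delta_rot":[0,0,0],"claw":40}
    - {"delta_pos":[-0.011,0,0.016],"delta_rot":[0,0,0],"claw":40}
    - {"delta_pos":[-0.03,0,0.043],"delta_rot":[0,0,0],"claw":40}
    - {"delta_pos":[-0.052,0,0.075],"delta_rot":[0,0,0],"claw":40}
    - {"delta_pos":[-0.057,0,0.09],"delta_rot":[0,0,0],"claw":40}
    - {"delta_pos":[-0.057,0,0.09],"delta_rot":[0,0,0],"claw":40}

```text
time: 11.95
eef_pos: [0.5614, 0.172, 0.2119]
tcp_rot: [0.63, 0.321, -0.329, 0.626]
contact_force: [0.3, 0.4, 0.1]
opening: 0.47
```

```bash
python3 - <<'E'
from h import *
go(Rtool(np.radians(-10.8),0),[.4618,.0955,.10])
im=ctrl.read_camera("top");cv2.imwrite("pics/top4.png",im);print(board_rect(im,(286,250,326,290)))
E
```

```text
dpos [-0.0996 -0.0765 -0.1119] drot [ 0.02    0.1952 -0.054 ] rows>= 5.1
((450.0858154296875, 103.55645751953125), (100.23072052001953, 93.94163513183594), 89.32305908203125)
```

Request:
play_rows:
  targets:
    - {"delta_pos":[-0.025,-0.015,0],"delta_rot":[0.004,0.039,-0.011],"claw":40}
    - {"delta_pos":[-0.05,-0.035,0],"delta_rot":[0.008,0.078,-0.022],"claw":40}
    - {"delta_pos":[-0.08,-0.055,-0.02],"delta_rot":[0.012,0.117,-0.033],"claw":40}
    - {"delta_pos":[-0.0996,-0.0765,-0.04],"delta_rot":[0.016,0.156,-0.044],"claw":40}
    - {"delta_pos":[-0.0996,-0.0765,-0.0781],"delta_rot":[0.02,0.1952,-0.054],"claw":40}
    - {"delta_pos":[-0.0996,-0.0765,-0.1119],"delta_rot":[0.02,0.1952,-0.054],"claw":40}
    - {"delta_pos":[-0.0996,-0.0765,-0.1119],"delta_rot":[0.02,0.1952,-0.054],"claw":40}
    - {"delta_pos":[-0.0996,-0.0765,-0.1119],"delta_rot":[0.02,0.1952,-0.054],"claw":40}
    - {"delta_pos":[-0.0996,-0.0765,-0.1119],"delta_rot":[0.02,0.1952,-0.054],"claw":40}

```text
time: 12.75
eef_pos: [0.4616, 0.0952, 0.0973]
tcp_rot: [-0.544, -0.452, 0.546, -0.45]
contact_force: [0.8, 0.3, 0.7]
opening: 0.471
```

```bash
python3 - <<'E'
from h import *
t,q=ctrl.read_camera("top"),ctrl.read_camera("side");cv2.imwrite("pics/top5.png",t);cv2.imwrite("pics/side5.png",q)
print(ctrl.get_state()["eef_pos"])
def pl(x,y,yaw):
    c,s=np.cos(yaw),np.sin(yaw);return np.array([[x+a*c-b*s,y+a*s+b*c,.005] for a,b in((.035,.042),(.035,-.042),(-.035,-.042),(-.035,.042))])
K=proj("side",pl(.4618,.0955,np.radians(-10.8)))+[1.2,.4]
c=cv2.resize(q[205:295,240:330],None,fx=6.5,fy=6.5,interpolation=cv2.INTER_CUBIC)
for p in ((K-[240,205]+.5)*6.5).astype(int): cv2.circle(c,tuple(int(v) for v in p),3,(0,0,255),1)
cv2.imwrite("pics/crop12.png",c)
E
```

```text
[0.4626 0.0954 0.0991]
```

View pics/crop12.png

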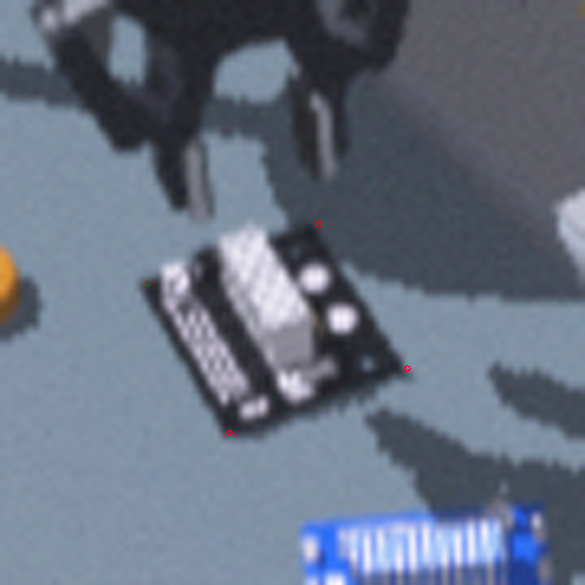

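Picture 14 shows the black board 3 exactly under the open jaws, with its corners on the prediction. The blue look-alike is lower right and stays untouched.

Request:
play_rows:
  targets:
    - {"delta_pos":[-0.0005,0,-0.03],"delta_rot":[0,0,0],"claw":40}
    - {"delta_pos":[-0.0005,0,-0.05],"delta_rot":[0,0,0],"claw":40}
    - {"delta_pos":[-0.0005,0,-0.06],"delta_rot":[0,0,0],"claw":40}
    - {"delta_pos":[-0.0005,0,-0.0635],"delta_rot":[0,0,0],"claw":40}
    - {"delta_pos":[-0.0005,0,-0.0635],"delta_rot":[0,0,0],"claw":25}
    - {"delta_pos":[-0.0005,0,-0.0635],"delta_rot":[0,0,0],"claw":10}
    - {"delta_pos":[-0.0005,0,-0.0635],"delta_rot":[0,0,0],"claw":5}
    - {"delta_pos":[-0.0005,0,-0.0635],"delta_rot":[0,0,0],"claw":5}
    - {"delta_pos":[-0.0005,0,-0.0635],"delta_rot":[0,0,0],"claw":5}
    - {"delta_pos":[-0.0005,0,-0.0635],"delta_rot":[0,0,0],"claw":5}
    - {"delta_pos":[-0.0005,0,-0.0635],"delta_rot":[0,0,0],"claw":5}
    - {"delta_pos":[-0.0005,0,-0.0635],"delta_rot":[0,0,0],"claw":5}
    - {"delta_pos":[-0.0005,0,-0.0635],"delta_rot":[0,0,0],"claw":5}
  newtons: 60

```text
time: 13.93
eef_pos: [0.4634, 0.0954, 0.0371]
tcp_rot: [0.545, 0.45, -0.544, 0.451]
contact_force: [-1.2, 1.4, 6.7]
opening: 0.174
```

```bash
python3 - <<'E'
from h import *
place(3,.0365,(.07,))
s=ctrl.get_state();print(s["eef_pos"],s["contact_force"])
E
```

```text
dpos [ 0.1127 -0.0201  0.1354] drot [-0.0196 -0.1929  0.0538] rows>= 5.1
offset from seat in panel axes mm [-170.2   18.6   60.3] F panel [2.9 1.4 6.2] 14.886410444152148
[0.4634 0.0954 0.0371] [-1.1564  1.4239  6.713 ]
```

Request:
play_rows:
  targets:
    - {"delta_pos":[0,0,0.03],"delta_rot":[0,0,0],"claw":5}
    - {"delta_pos":[0,0,0.07],"delta_rot":[0,0,0],"claw":5}
    - {"delta_pos":[0,0,0.11],"delta_rot":[0,0,0],"claw":5}
    - {"delta_pos":[0.0,0,0.136],"delta_rot":[-0.002,-0.03,0.01],"claw":5}
    - {"delta_pos":[0.03,-0.006,0.136],"delta_rot":[-0.006,-0.06,0.02],"claw":5}
    - {"delta_pos":[0.06,-0.012,0.136],"delta_rot":[-0.01,-0.1,0.03],"claw":5}
    - {"delta_pos":[0.09,-0.016,0.136],"delta_rot":[-0.015,-0.14,0.04],"claw":5}
    - {"delta_pos":[0.1127,-0.0201,0.136],"delta_rot":[-0.018,-0.17,0.05],"claw":5}
    - {"delta_pos":[0.1127,-0.0201,0.136],"delta_rot":[-0.0196,-0.1929,0.0538],"claw":5}
    - {"delta_pos":[0.1127,-0.0201,0.136],"delta_rot":[-0.0196,-0.1929,0.0538],"claw":5}
    - {"delta_pos":[0.1127,-0.0201,0.136],"delta_rot":[-0.0196,-0.1929,0.0538],"claw":5}
    - {"delta_pos":[0.1127,-0.0201,0.136],"delta_rot":[-0.0196,-0.1929,0.0538],"claw":5}

```text
time: 14.93
eef_pos: [0.5758, 0.0754, 0.1729]
tcp_rot: [0.629, 0.323, -0.331, 0.625]
contact_force: [0.3, -1.2, -1.3]
opening: 0.167
```

```bash
python3 - <<'E'
from h import *
place(3,.0371,(.027,.012,0.0))
t=ctrl.read_camera("top");cv2.imwrite("pics/top6.png",t)
s=ctrl.get_state();M=Rn.from_quat(s["tcp_rot"]).as_matrix();bz=-M[:,0];bx=M[:,1];by=np.cross(bz,bx);o=s["eef_pos"]-.0371*bz
k=proj("top",[o+.03*bx+b*by+.005*bz for b in(.042,-.042)]);print(k)
for v in (int(k[0,1])-1,int(k[0,1])): 
    for u in k[:,0]: print(v,int(u)-5,t[v,int(u)-5:int(u)+7].max(1).tolist())
E
```

```text
dpos [ 0.0246 -0.0004 -0.0351] drot [-0.     -0.0007  0.0001] rows>= 1.0
dpos [ 0.0332 -0.0005 -0.0474] drot [-0.     -0.0007  0.0001] rows>= 1.4
dpos [ 0.0401 -0.0006 -0.0572] drot [-0.     -0.0007  0.0001] rows>= 1.7
offset from seat in panel axes mm [ -0.    0.1 107. ] F panel [-0.5 -1.2 -1.3] 14.26091898241777
[[294.8603 207.1118]
 [326.6238 206.9928]]
206 289 [130, 46, 37, 78, 92, 92, 60, 54, 49, 54, 55, 55]
206 321 [49, 46, 47, 45, 47, 49, 91, 92, 92, 92, 93, 93]
207 289 [108, 49, 58, 78, 93, 93, 58, 46, 47, 46, 47, 48]
207 321 [47, 48, 46, 49, 45, 47, 90, 92, 92, 92, 92, 92]
```

Request:
play_rows:
  targets:
    - {"delta_pos":[0.013,-0.0008,-0.018],"delta_rot":[0,0,0],"claw":5}
    - {"delta_pos":[0.0246,-0.0012,-0.0351],"delta_rot":[0,0,0],"claw":5}
    - {"delta_pos":[0.0246,-0.0012,-0.0351],"delta_rot":[0,0,0],"claw":5}
    - {"delta_pos":[0.0265,-0.0012,-0.038],"delta_rot":[0,0,0],"claw":5}
    - {"delta_pos":[0.0285,-0.0013,-0.0405],"delta_rot":[0,0,0],"claw":5}
    - {"delta_pos":[0.0305,-0.0013,-0.0435],"delta_rot":[0,0,0],"claw":5}
    - {"delta_pos":[0.0332,-0.0013,-0.0474],"delta_rot":[0,0,0],"claw":5}
    - {"delta_pos":[0.0332,-0.0013,-0.0474],"delta_rot":[0,0,0],"claw":5}
    - {"delta_pos":[0.0332,-0.0013,-0.0474],"delta_rot":[0,0,0],"claw":5}

```text
time: 15.73
eef_pos: [0.6092, 0.0742, 0.1258]
tcp_rot: [0.629, 0.323, -0.331, 0.625]
contact_force: [-0.4, -0.8, -3.1]
opening: 0.166
```

```bash
python3 - <<'E'
from h import *
place(3,.0371,(.012,0,-.002))
E
```

```text
dpos [-0.0002  0.0007 -0.0003] drot [ 0.     -0.0005 -0.    ] rows>= 0.0
dpos [ 0.0067  0.0006 -0.0101] drot [ 0.     -0.0005 -0.    ] rows>= 0.3
dpos [ 0.0078  0.0006 -0.0118] drot [ 0.     -0.0005 -0.    ] rows>= 0.3
offset from seat in panel axes mm [ 0.3 -0.7 49.2] F panel [-2.1 -0.8 -2.3] 14.14549823725988
```

Request:
play_rows:
  targets:
    - {"delta_pos":[0.002,0,-0.003],"delta_rot":[0,0,0],"claw":5}
    - {"delta_pos":[0.004,0,-0.006],"delta_rot":[0,0,0],"claw":5}
    - {"delta_pos":[0.0055,0,-0.0085],"delta_rot":[0,0,0],"claw":5}
    - {"delta_pos":[0.007,0,-0.0105],"delta_rot":[0,0,0],"claw":5}
    - {"delta_pos":[0.0075,0,-0.0115],"delta_rot":[0,0,0],"claw":5}
    - {"delta_pos":[0.0075,0,-0.0115],"delta_rot":[0,0,0],"claw":5}
    - {"delta_pos":[0.0075,0,-0.0115],"delta_rot":[0,0,0],"claw":5}

```text
time: 16.32
eef_pos: [0.6158, 0.0741, 0.1164]
tcp_rot: [0.629, 0.323, -0.332, 0.625]
contact_force: [-27.6, -4.7, 22.4]
opening: 0.174
```

```bash
python3 - <<'E'
from h import *
place(3,.0371,(0,))
E
```

```text
dpos [ 0.0001  0.0007 -0.0007] drot [ 0.0001 -0.001  -0.0003] rows>= 0.0
offset from seat in panel axes mm [ 0.3 -0.7 37.7] F panel [-9.7 -5.1 34.1] 14.879726421563664
```

Request:
play_rows:
  targets:
    - {"delta_pos":[0,0,0],"delta_rot":[0,0,0],"claw":14}
    - {"delta_pos":[0,0,0],"delta_rot":[0,0,0],"claw":25}
    - {"delta_pos":[0,0,0],"delta_rot":[0,0,0],"claw":35}
    - {"delta_pos":[0,0,0],"delta_rot":[0,0,0],"claw":40}
    - {"delta_pos":[0,0,0],"delta_rot":[0,0,0],"claw":40}
    - {"delta_pos":[0,0,0],"delta_rot":[0,0,0],"claw":40}
    - {"delta_pos":[-0.011,0,0.016],"delta_rot":[0,0,0],"claw":40}
    - {"delta_pos":[-0.03,0,0.043],"delta_rot":[0,0,0],"claw":40}
    - {"delta_pos":[-0.052,0,0.075],"delta_rot":[0,0,0],"claw":40}
    - {"delta_pos":[-0.057,0,0.09],"delta_rot":[0,0,0],"claw":40}
    - {"delta_pos":[-0.057,0,0.09],"delta_rot":[0,0,0],"claw":40}

```text
time: 17.23
eef_pos: [0.5604, 0.0742, 0.2118]
tcp_rot: [0.63, 0.32, -0.328, 0.627]
contact_force: [0.3, -0.2, -0.1]
opening: 0.469
```

```bash
cat >> h.py <<'E'
SY=-.185;SC=np.array([.507,-.261,0]);sx=np.array([np.cos(SY),np.sin(SY),0]);sy=np.array([-np.sin(SY),np.cos(SY),0])
HG=SC+.05*sx+[0,0,.088]
def bar(th):
    a=np.arctan2(.0395,-.116)-th;return HG+.1225*(np.cos(a)*sx+np.sin(a)*np.array([0,0,1]))
E
python3 - <<'E'
from h import *
print(bar(0))
go(Rtool(SY,0),bar(0)+[0,0,.07])
E
```

```text
[ 0.4422 -0.2489  0.1275]
dpos [-0.1182 -0.3231 -0.0143] drot [ 0.0197  0.1958 -0.0533] rows>= 8.3
```

Request:
play_rows:
  targets:
    - {"delta_pos":[-0.03,-0.03,0.02],"delta_rot":[0.004,0.039,-0.011],"claw":40}
    - {"delta_pos":[-0.06,-0.065,0.02],"delta_rot":[0.008,0.078,-0.022],"claw":40}
    - {"delta_pos":[-0.08,-0.1,0.02],"delta_rot":[0.012,0.117,-0.033],"claw":40}
    - {"delta_pos":[-0.1,-0.135,0.02],"delta_rot":[0.016,0.156,-0.044],"claw":40}
    - {"delta_pos":[-0.11,-0.175,0.02],"delta_rot":[0.0197,0.1958,-0.0533],"claw":40}
    - {"delta_pos":[-0.115,-0.215,0.02],"delta_rot":[0.0197,0.1958,-0.0533],"claw":40}
    - {"delta_pos":[-0.1182,-0.255,0.01],"delta_rot":[0.0197,0.1958,-0.0533],"claw":40}
    - {"delta_pos":[-0.1182,-0.295,0],"delta_rot":[0.0197,0.1958,-0.0533],"claw":40}
    - {"delta_pos":[-0.1182,-0.3231,-0.0143],"delta_rot":[0.0197,0.1958,-0.0533],"claw":40}
    - {"delta_pos":[-0.1182,-0.3231,-0.0143],"delta_rot":[0.0197,0.1958,-0.0533],"claw":40}
    - {"delta_pos":[-0.1182,-0.3231,-0.0143],"delta_rot":[0.0197,0.1958,-0.0533],"claw":40}
    - {"delta_pos":[-0.1182,-0.3231,-0.0143],"delta_rot":[0.0197,0.1958,-0.0533],"claw":40}

```text
time: 18.23
eef_pos: [0.4421, -0.2486, 0.1961]
tcp_rot: [0.544, 0.452, -0.544, 0.451]
contact_force: [-0.0, -0.1, 1.1]
opening: 0.468
```

```bash
python3 - <<'E'
from h import *
go(Rtool(SY,0),bar(0)+[0,0,.004])
t,q=ctrl.read_camera("top"),ctrl.read_camera("side")
cv2.imwrite("pics/top7.png",t);cv2.imwrite("pics/side7.png",q)
a=cv2.resize(t[170:245,210:365],None,fx=5,fy=5,interpolation=cv2.INTER_CUBIC)
b=cv2.resize(q[130:230,262:417],None,fx=5,fy=5,interpolation=cv2.INTER_CUBIC)[:225]
b=cv2.resize(q[135:180,280:390],(775,317));b=cv2.resize(q[135:215,265:420],None,fx=2.75,fy=2.75,interpolation=cv2.INTER_CUBIC)
c=cv2.resize(q[270:350,340:460],None,fx=2.75,fy=2.75,interpolation=cv2.INTER_CUBIC)
bc=np.hstack([b,c])[:, :775];bc=cv2.copyMakeBorder(bc,0,0,0,775-bc.shape[1],0)
cv2.imwrite("pics/crop13.png",np.vstack([a,bc]))
E
```

```text
dpos [ 0.0001 -0.0002 -0.0646] drot [-0.0007 -0.0005  0.0002] rows>= 1.5
```

View pics/crop13.png

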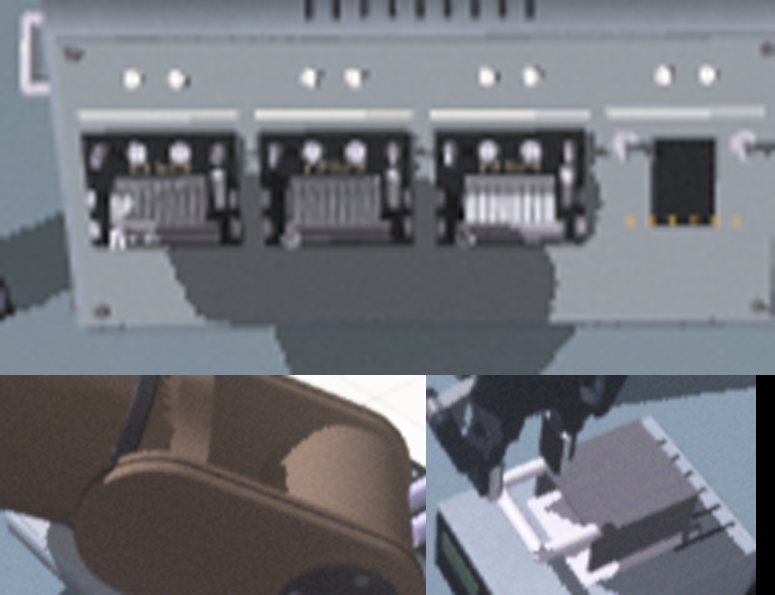

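Picture 15 shows the three boards hung flush and evenly on pairs 1–3, with pair 4 empty because only three boards are present. The jaws are over the guard's bar. I'll narrow the opening to clear the hood, go down and grip the bar lightly.

Request:
play_rows:
  targets:
    - {"delta_pos":[0,0,0],"delta_rot":[0,0,0],"claw":26}
    - {"delta_pos":[0,0,-0.01],"delta_rot":[0,0,0],"claw":26}
    - {"delta_pos":[0,0,-0.03],"delta_rot":[0,0,0],"claw":26}
    - {"delta_pos":[0,0,-0.05],"delta_rot":[0,0,0],"claw":26}
    - {"delta_pos":[0,0,-0.0646],"delta_rot":[0,0,0],"claw":26}
    - {"delta_pos":[0,0,-0.0646],"delta_rot":[0,0,0],"claw":15}
    - {"delta_pos":[0,0,-0.0646],"delta_rot":[0,0,0],"claw":3}
    - {"delta_pos":[0,0,-0.0646],"delta_rot":[0,0,0],"claw":3}
    - {"delta_pos":[0,0,-0.0646],"delta_rot":[0,0,0],"claw":3}
    - {"delta_pos":[0,0,-0.0646],"delta_rot":[0,0,0],"claw":3}
    - {"delta_pos":[0,0,-0.0646],"delta_rot":[0,0,0],"claw":3}
    - {"delta_pos":[0,0,-0.0646],"delta_rot":[0,0,0],"claw":3}
  newtons: 25

```text
time: 19.33
eef_pos: [0.4461, -0.2467, 0.1336]
tcp_rot: [0.547, 0.449, -0.541, 0.454]
contact_force: [13.3, 2.9, -6.2]
opening: 0.108
```

```bash
python3 - <<'E'
from h import *
s=ctrl.get_state();print(s["eef_pos"],s["contact_force"],s["opening"]*85.4)
for th in np.arange(.1,1.71,.1): print(round(th,1),(bar(th)-bar(0)).round(4).tolist())
E
```

```text
[ 0.4461 -0.2467  0.1336] [13.3086  2.9116 -6.2475] 9.244356153524054
0.1 [0.0044, -0.0008, 0.0114]
0.2 [0.01, -0.0019, 0.0223]
0.3 [0.0166, -0.0031, 0.0325]
0.4 [0.0241, -0.0045, 0.042]
0.5 [0.0326, -0.0061, 0.0508]
0.6 [0.0418, -0.0078, 0.0586]
0.7 [0.0518, -0.0097, 0.0654]
0.8 [0.0624, -0.0117, 0.0712]
0.9 [0.0735, -0.0138, 0.0759]
1.0 [0.0851, -0.0159, 0.0794]
1.1 [0.0969, -0.0181, 0.0818]
1.2 [0.1089, -0.0204, 0.0829]
1.3 [0.1209, -0.0226, 0.0828]
1.4 [0.1329, -0.0249, 0.0815]
1.5 [0.1446, -0.0271, 0.079]
1.6 [0.1561, -0.0292, 0.0753]
1.7 [0.1672, -0.0313, 0.0704]
```

Request:
play_rows:
  targets:
    - {"delta_pos":[0.0044,-0.0008,0.0114],"delta_rot":[0,0,0],"claw":3}
    - {"delta_pos":[0.01,-0.0019,0.0223],"delta_rot":[0,0,0],"claw":3}
    - {"delta_pos":[0.0166,-0.0031,0.0325],"delta_rot":[0,0,0],"claw":3}
    - {"delta_pos":[0.0241,-0.0045,0.042],"delta_rot":[0,0,0],"claw":3}
    - {"delta_pos":[0.0326,-0.0061,0.0508],"delta_rot":[0,0,0],"claw":3}
    - {"delta_pos":[0.0418,-0.0078,0.0586],"delta_rot":[0,0,0],"claw":3}
    - {"delta_pos":[0.0518,-0.0097,0.0654],"delta_rot":[0,0,0],"claw":3}
    - {"delta_pos":[0.0624,-0.0117,0.0712],"delta_rot":[0,0,0],"claw":3}
    - {"delta_pos":[0.0735,-0.0138,0.0759],"delta_rot":[0,0,0],"claw":3}
    - {"delta_pos":[0.0851,-0.0159,0.0794],"delta_rot":[0,0,0],"claw":3}
    - {"delta_pos":[0.0969,-0.0181,0.0818],"delta_rot":[0,0,0],"claw":3}
    - {"delta_pos":[0.0969,-0.0181,0.0818],"delta_rot":[0,0,0],"claw":3}

```text
time: 20.33
eef_pos: [0.544, -0.2654, 0.2157]
tcp_rot: [0.546, 0.449, -0.541, 0.455]
contact_force: [-1.4, -3.8, -2.6]
opening: 0.105
```

Request:
play_rows:
  targets:
    - {"delta_pos":[0.012,-0.0023,0.0011],"delta_rot":[0,0,0],"claw":3}
    - {"delta_pos":[0.024,-0.0045,0.001],"delta_rot":[0,0,0],"claw":3}
    - {"delta_pos":[0.036,-0.0068,-0.0003],"delta_rot":[0,0,0],"claw":3}
    - {"delta_pos":[0.0477,-0.009,-0.0028],"delta_rot":[0,0,0],"claw":3}
    - {"delta_pos":[0.0592,-0.0111,-0.0065],"delta_rot":[0,0,0],"claw":3}
    - {"delta_pos":[0.068,-0.0128,-0.0102],"delta_rot":[0,0,0],"claw":3}
    - {"delta_pos":[0.068,-0.0128,-0.0102],"delta_rot":[0,0,0],"claw":3}
    - {"delta_pos":[0.068,-0.0128,-0.0102],"delta_rot":[0,0,0],"claw":3}

```text
time: 21.0
eef_pos: [0.6122, -0.2787, 0.2062]
tcp_rot: [0.546, 0.449, -0.541, 0.455]
contact_force: [-0.2, -4.4, -0.3]
opening: 0.104
```

```bash
python3 - <<'E'
from h import *
s=ctrl.get_state();print(s["eef_pos"],s["contact_force"],s["opening"]*85.4, bar(1.68),bar(1.75))
E
```

```text
[ 0.6122 -0.2787  0.2062] [-0.1747 -4.3598 -0.2988] 8.871962199956888 [ 0.6072 -0.2797  0.199 ] [ 0.6147 -0.2811  0.1951]
```

Request:
play_rows:
  targets:
    - {"delta_pos":[0,0,0],"delta_rot":[0,0,0],"claw":15}
    - {"delta_pos":[0,0,0],"delta_rot":[0,0,0],"claw":26}
    - {"delta_pos":[0,0,0],"delta_rot":[0,0,0],"claw":26}
    - {"delta_pos":[0,0,0.01],"delta_rot":[0,0,0],"claw":26}
    - {"delta_pos":[0,0,0.04],"delta_rot":[0,0,0],"claw":26}
    - {"delta_pos":[0,0,0.065],"delta_rot":[0,0,0],"claw":26}
    - {"delta_pos":[-0.035,-0.007,0.065],"delta_rot":[0,0,0],"claw":10}
    - {"delta_pos":[-0.075,-0.015,0.065],"delta_rot":[0,0,0],"claw":0}
    - {"delta_pos":[-0.1138,-0.0234,0.065],"delta_rot":[0,0,0],"claw":0}
    - {"delta_pos":[-0.1138,-0.0234,0.03],"delta_rot":[0,0,0],"claw":0}
    - {"delta_pos":[-0.1138,-0.0234,-0.01],"delta_rot":[0,0,0],"claw":0}
    - {"delta_pos":[-0.1138,-0.0234,-0.04],"delta_rot":[0,0,0],"claw":0}
    - {"delta_pos":[-0.1138,-0.0234,-0.04],"delta_rot":[0,0,0],"claw":0}

```text
time: 22.08
eef_pos: [0.4947, -0.299, 0.1596]
tcp_rot: [0.546, 0.453, -0.542, 0.451]
contact_force: [-1.1, 0.5, -0.8]
opening: -0.004
```

```bash
cat >> h.py <<'E'
SC2=SC+.004*sx
E
python3 - <<'E'
from h import *
s=ctrl.get_state();d=s["eef_pos"]-SC2;print(s["eef_pos"],"in supply",d@sx,d@sy,s["contact_force"],s["opening"])
q=ctrl.read_camera("side");c=cv2.resize(q[255:355,345:470],None,fx=6,fy=6,interpolation=cv2.INTER_CUBIC);cv2.imwrite("pics/crop14.png",c)
go(Rtool(SY,0),SC2-.005*sx-.042*sy+[0,0,.128])
E
```

```text
[ 0.4947 -0.299   0.1596] in supply -0.009130739047561896 -0.0396275149863523 [-1.0867  0.5201 -0.7653] -0.0035919576757365355
dpos [ 0.0018 -0.0018 -0.0351] drot [-0.0009  0.0019 -0.0003] rows>= 0.8
```

Request:
play_rows:
  targets:
    - {"delta_pos":[0.0018,-0.0018,-0.02],"delta_rot":[0,0,0],"claw":0}
    - {"delta_pos":[0.0018,-0.0018,-0.0345],"delta_rot":[0,0,0],"claw":0}
    - {"delta_pos":[0.0018,-0.0018,-0.0345],"delta_rot":[0,0,0],"claw":0}
    - {"delta_pos":[0.0027,0.0031,-0.0345],"delta_rot":[0,0,0],"claw":0}
    - {"delta_pos":[0.0036,0.008,-0.0345],"delta_rot":[0,0,0],"claw":0}
    - {"delta_pos":[0.0046,0.013,-0.0345],"delta_rot":[0,0,0],"claw":0}
    - {"delta_pos":[0.0055,0.0179,-0.0345],"delta_rot":[0,0,0],"claw":0}
    - {"delta_pos":[0.0064,0.0228,-0.0345],"delta_rot":[0,0,0],"claw":0}
    - {"delta_pos":[0.0073,0.0277,-0.0345],"delta_rot":[0,0,0],"claw":0}
    - {"delta_pos":[0.0083,0.0326,-0.0345],"delta_rot":[0,0,0],"claw":0}
    - {"delta_pos":[0.0092,0.0375,-0.0345],"delta_rot":[0,0,0],"claw":0}
    - {"delta_pos":[0.0092,0.0375,-0.0345],"delta_rot":[0,0,0],"claw":0}
    - {"delta_pos":[0.0092,0.0375,-0.0345],"delta_rot":[0,0,0],"claw":0}

```text
time: 23.22
eef_pos: [0.5061, -0.2658, 0.1298]
tcp_rot: [0.544, 0.449, -0.543, 0.456]
contact_force: [-2.3, -12.6, 3.1]
opening: 0.0
```

```bash
python3 - <<'E'
from h import *
s=ctrl.get_state();d=s["eef_pos"]-SC2;f=s["contact_force"];print(s["eef_pos"],"in supply",d@sx,d@sy,"F",f@sx,f@sy,f[2])
E
```

```text
[ 0.5061 -0.2658  0.1298] in supply -0.004039256372421074 -0.004845459539924212 F 0.06154326121879259 -12.779980627462184 3.1462711050646845
```

Request:
play_rows:
  targets:
    - {"delta_pos":[0.0006,0.003,0],"delta_rot":[0,0,0],"claw":0}
    - {"delta_pos":[0.0006,0.003,0],"delta_rot":[0,0,0],"claw":0}
    - {"delta_pos":[0.0006,0.003,0],"delta_rot":[0,0,0],"claw":0}
    - {"delta_pos":[-0.002,-0.01,0],"delta_rot":[0,0,0],"claw":0}
    - {"delta_pos":[-0.0045,-0.025,0],"delta_rot":[0,0,0],"claw":0}
    - {"delta_pos":[-0.0045,-0.025,0.03],"delta_rot":[0,0,0],"claw":0}
    - {"delta_pos":[-0.0045,-0.025,0.07],"delta_rot":[0,0,0],"claw":0}
    - {"delta_pos":[-0.0045,-0.025,0.11],"delta_rot":[0,0,0],"claw":0}
    - {"delta_pos":[-0.0045,-0.025,0.14],"delta_rot":[0,0,0],"claw":10}
    - {"delta_pos":[0.03,-0.02,0.14],"delta_rot":[0,0,0],"claw":26}
    - {"delta_pos":[0.07,-0.016,0.14],"delta_rot":[0,0,0],"claw":30}
    - {"delta_pos":[0.11,-0.016,0.14],"delta_rot":[0,0,0],"claw":30}
    - {"delta_pos":[0.11,-0.016,0.14],"delta_rot":[0,0,0],"claw":30}
    - {"delta_pos":[0.11,-0.016,0.14],"delta_rot":[0,0,0],"claw":30}

```text
time: 24.38
eef_pos: [0.6167, -0.2808, 0.2663]
tcp_rot: [0.544, 0.452, -0.543, 0.454]
contact_force: [-0.0, -0.1, -1.3]
opening: 0.351
```

```bash
python3 - <<'E'
from h import *
go(Rtool(SY,0),bar(1.75)+.004*sx+[0,0,.005])
t,q=ctrl.read_camera("top"),ctrl.read_camera("side")
cv2.imwrite("pics/side8.png",q);cv2.imwrite("pics/top8.png",t)
# side-view bat: project both poses and report brightness along each
for a in(-.45,-.3,0,.3,.45):
    P=SC2+[0,0,.085]+np.array([r*(np.sin(a)*sy+np.cos(a)*np.array([0,0,1])) for r in(.015,.024,.032)])
    k=(proj("side",P)+[1.2,.4]).round().astype(int);print(a,k.tolist(),[int(q[v,u].mean()) for u,v in k],"top",[int(t[v,u].mean()) for u,v in proj("top",P).round().astype(int)])
a=cv2.resize(q[240:340,350:450],None,fx=4,fy=4,interpolation=cv2.INTER_CUBIC);b=cv2.resize(t[205:285,395:475],(400,400),interpolation=cv2.INTER_CUBIC)
cv2.imwrite("pics/crop15.png",np.hstack([a,b]))
E
```

```text
dpos [ 0.0019 -0.0011 -0.0662] drot [ 0.0003  0.0009 -0.0014] rows>= 1.6
-0.45 [[406, 321], [408, 320], [410, 319]] [88, 239, 243] top [92, 92, 91]
-0.3 [[406, 320], [407, 318], [408, 316]] [130, 240, 242] top [92, 91, 92]
0 [[405, 318], [405, 315], [406, 312]] [222, 242, 243] top [93, 93, 92]
0.3 [[403, 316], [403, 312], [403, 309]] [179, 163, 199] top [92, 92, 91]
0.45 [[402, 316], [402, 312], [401, 308]] [150, 147, 155] top [89, 93, 92]
```

View pics/crop15.png

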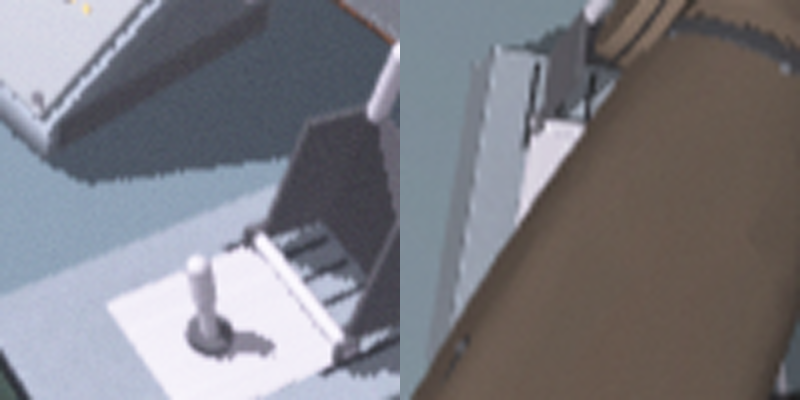

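Picture 16 shows the guard standing open and the toggle leaning left, with its tip near (400,306) and base (402,324) in the side view. That matches the fully-on model, so I'll grip the bar and close the guard.

Request:
play_rows:
  targets:
    - {"delta_pos":[0.0019,-0.0011,-0.02],"delta_rot":[0,0,0],"claw":30}
    - {"delta_pos":[0.0019,-0.0011,-0.04],"delta_rot":[0,0,0],"claw":30}
    - {"delta_pos":[0.0019,-0.0011,-0.055],"delta_rot":[0,0,0],"claw":30}
    - {"delta_pos":[0.0019,-0.0011,-0.0662],"delta_rot":[0,0,0],"claw":30}
    - {"delta_pos":[0.0019,-0.0011,-0.0662],"delta_rot":[0,0,0],"claw":15}
    - {"delta_pos":[0.0019,-0.0011,-0.0662],"delta_rot":[0,0,0],"claw":3}
    - {"delta_pos":[0.0019,-0.0011,-0.0662],"delta_rot":[0,0,0],"claw":3}
    - {"delta_pos":[0.0019,-0.0011,-0.0662],"delta_rot":[0,0,0],"claw":3}
    - {"delta_pos":[0.0019,-0.0011,-0.0662],"delta_rot":[0,0,0],"claw":3}
    - {"delta_pos":[0.0019,-0.0011,-0.0662],"delta_rot":[0,0,0],"claw":3}
    - {"delta_pos":[0.0019,-0.0011,-0.0662],"delta_rot":[0,0,0],"claw":3}
  newtons: 25

```text
time: 25.4
eef_pos: [0.6163, -0.2823, 0.201]
tcp_rot: [0.543, 0.451, -0.543, 0.453]
contact_force: [-3.8, 1.0, -7.6]
opening: 0.105
```

```bash
python3 - <<'E'
from h import *
s=ctrl.get_state();print(s["eef_pos"],s["contact_force"],s["opening"]*85.4)
for th in np.arange(1.65,.64,-.1): print(round(th,2),(bar(th)-bar(1.75)).round(4).tolist())
print()
for th in np.arange(.65,-.06,-.1): print(round(th,2),(bar(th)-bar(.75)).round(4).tolist())
E
```

```text
[ 0.6163 -0.2823  0.201 ] [-3.8003  0.9731 -7.5714] 8.943298789953868
1.65 [-0.0108, 0.002, 0.0054]
1.55 [-0.0221, 0.0041, 0.0097]
1.45 [-0.0337, 0.0063, 0.0128]
1.35 [-0.0456, 0.0085, 0.0147]
1.25 [-0.0576, 0.0108, 0.0154]
1.15 [-0.0696, 0.013, 0.0149]
1.05 [-0.0816, 0.0153, 0.0132]
0.95 [-0.0932, 0.0174, 0.0102]
0.85 [-0.1046, 0.0196, 0.0061]
0.75 [-0.1155, 0.0216, 0.0009]
0.65 [-0.1258, 0.0235, -0.0055]

0.65 [-0.0103, 0.0019, -0.0063]
0.55 [-0.0199, 0.0037, -0.0137]
0.45 [-0.0288, 0.0054, -0.0219]
0.35 [-0.0368, 0.0069, -0.0311]
0.25 [-0.0439, 0.0082, -0.041]
0.15 [-0.05, 0.0093, -0.0516]
0.05 [-0.055, 0.0103, -0.0627]
-0.05 [-0.0588, 0.011, -0.0743]
```

Request:
play_rows:
  targets:
    - {"delta_pos":[-0.0108,0.002,0.0054],"delta_rot":[0,0,0],"claw":3}
    - {"delta_pos":[-0.0221,0.0041,0.0097],"delta_rot":[0,0,0],"claw":3}
    - {"delta_pos":[-0.0337,0.0063,0.0128],"delta_rot":[0,0,0],"claw":3}
    - {"delta_pos":[-0.0456,0.0085,0.0147],"delta_rot":[0,0,0],"claw":3}
    - {"delta_pos":[-0.0576,0.0108,0.0154],"delta_rot":[0,0,0],"claw":3}
    - {"delta_pos":[-0.0696,0.013,0.0149],"delta_rot":[0,0,0],"claw":3}
    - {"delta_pos":[-0.0816,0.0153,0.0132],"delta_rot":[0,0,0],"claw":3}
    - {"delta_pos":[-0.0932,0.0174,0.0102],"delta_rot":[0,0,0],"claw":3}
    - {"delta_pos":[-0.1046,0.0196,0.0061],"delta_rot":[0,0,0],"claw":3}
    - {"delta_pos":[-0.1155,0.0216,0.0009],"delta_rot":[0,0,0],"claw":3}
    - {"delta_pos":[-0.1155,0.0216,0.0009],"delta_rot":[0,0,0],"claw":3}
    - {"delta_pos":[-0.1155,0.0216,0.0009],"delta_rot":[0,0,0],"claw":3}

```text
time: 26.4
eef_pos: [0.5026, -0.2605, 0.2053]
tcp_rot: [0.545, 0.45, -0.542, 0.455]
contact_force: [-2.7, 5.6, 6.0]
opening: 0.101
```

```bash
python3 - <<'E'
from h import *
s=ctrl.get_state();print(s["eef_pos"],s["contact_force"],s["opening"]*85.4, bar(.75)+.004*sx+[0,0,.006])
E
```

```text
[ 0.5026 -0.2605  0.2053] [-2.6838  5.5842  6.028 ] 8.649771554804591 [ 0.5031 -0.2603  0.2019]
```

Request:
play_rows:
  targets:
    - {"delta_pos":[-0.0103,0.0019,-0.0073],"delta_rot":[0,0,0],"claw":3}
    - {"delta_pos":[-0.0199,0.0037,-0.0152],"delta_rot":[0,0,0],"claw":3}
    - {"delta_pos":[-0.0288,0.0054,-0.024],"delta_rot":[0,0,0],"claw":3}
    - {"delta_pos":[-0.0368,0.0069,-0.0335],"delta_rot":[0,0,0],"claw":3}
    - {"delta_pos":[-0.0439,0.0082,-0.0436],"delta_rot":[0,0,0],"claw":3}
    - {"delta_pos":[-0.0495,0.0093,-0.0546],"delta_rot":[0,0,0],"claw":3}
    - {"delta_pos":[-0.0545,0.0103,-0.0657],"delta_rot":[0,0,0],"claw":3}
    - {"delta_pos":[-0.0565,0.0108,-0.072],"delta_rot":[0,0,0],"claw":3}
    - {"delta_pos":[-0.0568,0.0108,-0.074],"delta_rot":[0,0,0],"claw":3}
    - {"delta_pos":[-0.0568,0.0108,-0.074],"delta_rot":[0,0,0],"claw":3}
    - {"delta_pos":[-0.0568,0.0108,-0.074],"delta_rot":[0,0,0],"claw":3}
    - {"delta_pos":[-0.0568,0.0108,-0.074],"delta_rot":[0,0,0],"claw":3}

```text
time: 27.4
eef_pos: [0.4441, -0.2491, 0.1326]
tcp_rot: [0.543, 0.453, -0.543, 0.453]
contact_force: [-12.2, 5.3, 7.5]
opening: 0.101
```

```bash
python3 - <<'E'
from h import *
s=ctrl.get_state();print(s["eef_pos"],s["contact_force"],s["opening"]*85.4)
E
```

```text
[ 0.4441 -0.2491  0.1326] [-12.2162   5.333    7.4985] 8.615580419818762
```

Request:
play_rows:
  targets:
    - {"delta_pos":[0,0,-0.001],"delta_rot":[0,0,0],"claw":3}
    - {"delta_pos":[0,0,-0.001],"delta_rot":[0,0,0],"claw":12}
    - {"delta_pos":[0,0,0],"delta_rot":[0,0,0],"claw":26}
    - {"delta_pos":[0,0,0],"delta_rot":[0,0,0],"claw":26}
    - {"delta_pos":[0,0,0],"delta_rot":[0,0,0],"claw":26}
    - {"delta_pos":[0,0,0.01],"delta_rot":[0,0,0],"claw":26}
    - {"delta_pos":[0,0,0.04],"delta_rot":[0,0,0],"claw":26}
    - {"delta_pos":[0,0,0.08],"delta_rot":[0,0,0],"claw":26}
    - {"delta_pos":[0,0.04,0.12],"delta_rot":[0,0,0],"claw":26}
    - {"delta_pos":[0,0.08,0.14],"delta_rot":[0,0,0],"claw":26}
    - {"delta_pos":[0,0.12,0.14],"delta_rot":[0,0,0],"claw":26}
    - {"delta_pos":[0,0.16,0.14],"delta_rot":[0,0,0],"claw":26}
    - {"delta_pos":[0,0.16,0.14],"delta_rot":[0,0,0],"claw":26}
    - {"delta_pos":[0,0.16,0.14],"delta_rot":[0,0,0],"claw":26}
    - {"delta_pos":[0,0.16,0.14],"delta_rot":[0,0,0],"claw":26}

```text
time: 28.65
eef_pos: [0.4444, -0.089, 0.2733]
tcp_rot: [0.543, 0.452, -0.543, 0.454]
contact_force: [-0.4, 0.3, 1.1]
opening: 0.308
```

```bash
python3 - <<'E'
from h import *
s=ctrl.get_state();print(s["eef_pos"],s["contact_force"],s["opening"]*85.4)
t,q=ctrl.read_camera("top"),ctrl.read_camera("side");cv2.imwrite("pics/top9.png",t);cv2.imwrite("pics/side9.png",q)
t0,q0=cv2.imread("pics/top0.png"),cv2.imread("pics/side0.png")
def cmp(a,b,box):
    x0,y0,x1,y1=box;A,B=[cv2.cvtColor(i[y0:y1,x0:x1],cv2.COLOR_BGR2GRAY).astype(np.float32) for i in(a,b)]
    sh,r=cv2.phaseCorrelate(A,B,cv2.createHanningWindow(A.shape[::-1],cv2.CV_32F));return np.round(sh,2),round(r,2),round(float(np.abs(A-B).mean()),1)
print("guard side",cmp(q0,q,(355,285,455,355)),"bar side",cmp(q0,q,(358,300,405,340)),"supply top",cmp(t0,t,(400,210,465,290)))
print("bar top",cmp(t0,t,(415,250,455,282)))
# hung boards: change vs picture taken right after hanging (top7)
t7=cv2.imread("pics/top7.png");
for b in((220,190,262,225),(258,190,296,225),(293,190,332,225)): print("board",cmp(t7,t,b))
E
```

```text
[ 0.4444 -0.089   0.2733] [-0.4115  0.2984  1.0757] 26.3243313693484
guard side (array([-0.31,  0.14]), 0.72, 21.6) bar side (array([-0.13, -0.03]), 0.79, 23.6) supply top (array([ 0.23, -0.05]), 0.53, 18.4)
bar top (array([0.47, 0.44]), 0.76, 11.2)
board (array([0.46, 0.03]), 0.99, 0.8)
board (array([ 0.03, -0.03]), 0.97, 0.9)
board (array([ 0.01, -0.01]), 1.0, 0.8)
```

```bash
python3 -c "
from plant import ctrl
print(ctrl.sign_off(),ctrl.get_state()['time'])"
```

```text
the job is handed in; nothing more can be done
the job is handed in; nothing more can be done
```

I hung the three black boards that were on the bench on pin pairs 1, 2 and 3. The fourth board was absent, so pair 4 is empty, and I left the blue look-alike alone. Then I lifted the guard by its bar, pushed the toggle across to on, lowered the guard by hand until it met its stop, and handed the job in at about 29 s of the 210 s allowed.

**Boards:** After hanging, a picture showed all three boards flush and lined up with their pins. A last picture comparison with that one gave almost no difference. The first board's shift estimate read 0.46 px, about 1 mm, while the picture itself had barely changed.

**Toggle:** With the guard open, a picture showed the toggle leaning fully to the on side. It had stopped against about 13 N.

**Guard:** After release, the bar was back where it started: within 0.2 px in the side view, and about 0.6 px in the top view, where shadows had changed. The gripper was clear and touching nothing.

**Disagreements:**
- The side camera read about 1.2 px off the arm, which I corrected for.
- The supply box turned out to be about 4 mm farther from the robot than I measured.
- My first estimate of the pin line was 2.7 mm too far up the slope, which I corrected before the first board went on.

**Not checked:** I didn't measure the bystander items again at the end, but the arm did not go near them. The hand-in reports no verdict.

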